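# Close the objective cases and hang them on the microscope board

## Task

Put the microscope's objectives away: press the orange cover of every case on the bench down until its catch clicks and holds it shut, and hang each case on a screw of its own on the grey storage board, with the keyhole slipped over the screw head and the case pulled fully down so that it locks and hangs straight, then let go. Do not lift a case off the bench while its cover is still open, and leave the other things on the bench alone.

Things in the scene. Friction and masses are not known exactly. Their poses are not given: they have to be found in the camera images.
- board: Fixed grey upright storage board, 370 mm long, 167 mm high, 16 mm thick. Origin: centre of its underside; -x points out of the front face (8 mm in front of the origin), y along the board, z up. Four screws stand out of the front in a row 155 mm above the bench, at y = -135, -45, 45, 135 mm; a foot 12 mm high reaches 108 mm out behind. The pale patches are only paint.
- screw0 (a point): Screw at y = -135 mm on the board. The shank, 6 mm in diameter, sticks 9 mm out of the front face (along the board's -x); then comes the brass head, 13 mm in diameter, 5 mm thick. This point lies on the shank's axis midway between face and head (4.5 mm before the face). 85 mm below and 29 mm to either side, two 6 mm pins stand 10 mm out and keep a hung case from swinging. Axes as the board's.
- screw1 (a point): Screw at y = -45 mm on the board. The shank, 6 mm in diameter, sticks 9 mm out of the front face (along the board's -x); then comes the brass head, 13 mm in diameter, 5 mm thick. This point lies on the shank's axis midway between face and head (4.5 mm before the face). 85 mm below and 29 mm to either side, two 6 mm pins stand 10 mm out and keep a hung case from swinging. Axes as the board's.
- screw2 (a point): Screw at y = 45 mm on the board. The shank, 6 mm in diameter, sticks 9 mm out of the front face (along the board's -x); then comes the brass head, 13 mm in diameter, 5 mm thick. This point lies on the shank's axis midway between face and head (4.5 mm before the face). 85 mm below and 29 mm to either side, two 6 mm pins stand 10 mm out and keep a hung case from swinging. Axes as the board's.
- screw3 (a point): Screw at y = 135 mm on the board. The shank, 6 mm in diameter, sticks 9 mm out of the front face (along the board's -x); then comes the brass head, 13 mm in diameter, 5 mm thick. This point lies on the shank's axis midway between face and head (4.5 mm before the face). 85 mm below and 29 mm to either side, two 6 mm pins stand 10 mm out and keep a hung case from swinging. Axes as the board's.
- case0: Loose objective case (may be absent), about 0.33 kg: dark blue box, 48 mm wide (y), 62 high, x = -35 to +55 mm, orange cover on top, upright aluminium keyhole plate at its back (x = 55 to 60 mm, 48 wide, 109 high), white catch in front (to x = -56). Origin on the underside; front -x, z up. Stands on the bench, front roughly away from the robot. Grip the plain sides across 48 mm.
- case0_seat (a point): Upper end of case0's keyhole: where the screw's shank axis passes when the case hangs locked (mid-plate: x = 57.5, y = 0, height 98 mm on the case; axes as the case's). The keyhole: opening 22 mm wide at 69 to 89 mm height, above it a slot 10 mm wide up to 101 mm. So the head enters centred 19 mm below this point, then the case goes down 19 mm.
- case0_lid (a joint): Angle of case0's orange cover, rad: 0 shut; a spring holds it 0.4 to 0.9 open. 44 x 85 x 5 mm, it turns about y through x = +50, height 62 mm on the case, front edge rising; shut, its top is at 67 mm. Pressed fully down on its front half (5 to 10 N; white pad 56 mm from the hinge) it clicks behind the catch and stays within 0.03 of shut; else it springs open.
- case1: Loose objective case (may be absent), about 0.33 kg: dark blue box, 48 mm wide (y), 62 high, x = -35 to +55 mm, orange cover on top, upright aluminium keyhole plate at its back (x = 55 to 60 mm, 48 wide, 109 high), white catch in front (to x = -56). Origin on the underside; front -x, z up. Stands on the bench, front roughly away from the robot. Grip the plain sides across 48 mm.
- case1_seat (a point): Upper end of case1's keyhole: where the screw's shank axis passes when the case hangs locked (mid-plate: x = 57.5, y = 0, height 98 mm on the case; axes as the case's). The keyhole: opening 22 mm wide at 69 to 89 mm height, above it a slot 10 mm wide up to 101 mm. So the head enters centred 19 mm below this point, then the case goes down 19 mm.
- case1_lid (a joint): Angle of case1's orange cover, rad: 0 shut; a spring holds it 0.4 to 0.9 open. 44 x 85 x 5 mm, it turns about y through x = +50, height 62 mm on the case, front edge rising; shut, its top is at 67 mm. Pressed fully down on its front half (5 to 10 N; white pad 56 mm from the hinge) it clicks behind the catch and stays within 0.03 of shut; else it springs open.
- case2: Loose objective case (may be absent), about 0.33 kg: dark blue box, 48 mm wide (y), 62 high, x = -35 to +55 mm, orange cover on top, upright aluminium keyhole plate at its back (x = 55 to 60 mm, 48 wide, 109 high), white catch in front (to x = -56). Origin on the underside; front -x, z up. Stands on the bench, front roughly away from the robot. Grip the plain sides across 48 mm.
- case2_seat (a point): Upper end of case2's keyhole: where the screw's shank axis passes when the case hangs locked (mid-plate: x = 57.5, y = 0, height 98 mm on the case; axes as the case's). The keyhole: opening 22 mm wide at 69 to 89 mm height, above it a slot 10 mm wide up to 101 mm. So the head enters centred 19 mm below this point, then the case goes down 19 mm.
- case2_lid (a joint): Angle of case2's orange cover, rad: 0 shut; a spring holds it 0.4 to 0.9 open. 44 x 85 x 5 mm, it turns about y through x = +50, height 62 mm on the case, front edge rising; shut, its top is at 67 mm. Pressed fully down on its front half (5 to 10 N; white pad 56 mm from the hinge) it clicks behind the catch and stays within 0.03 of shut; else it springs open.
- case3: Loose objective case (may be absent), about 0.33 kg: dark blue box, 48 mm wide (y), 62 high, x = -35 to +55 mm, orange cover on top, upright aluminium keyhole plate at its back (x = 55 to 60 mm, 48 wide, 109 high), white catch in front (to x = -56). Origin on the underside; front -x, z up. Stands on the bench, front roughly away from the robot. Grip the plain sides across 48 mm.
- case3_seat (a point): Upper end of case3's keyhole: where the screw's shank axis passes when the case hangs locked (mid-plate: x = 57.5, y = 0, height 98 mm on the case; axes as the case's). The keyhole: opening 22 mm wide at 69 to 89 mm height, above it a slot 10 mm wide up to 101 mm. So the head enters centred 19 mm below this point, then the case goes down 19 mm.
- case3_lid (a joint): Angle of case3's orange cover, rad: 0 shut; a spring holds it 0.4 to 0.9 open. 44 x 85 x 5 mm, it turns about y through x = +50, height 62 mm on the case, front edge rising; shut, its top is at 67 mm. Pressed fully down on its front half (5 to 10 N; white pad 56 mm from the hinge) it clicks behind the catch and stays within 0.03 of shut; else it springs open.
- mailer: Bystander, loose: flat green slide mailer, 85 x 36 x 18 mm. Origin: centre of the underside.
- dish: Bystander, loose: white petri dish with pink contents, 54 mm across, 15 mm high. Origin: centre of the underside.
- flask: Bystander, loose: pink culture flask with orange cap, 110 x 75 x 36 mm. Origin: centre of the underside.
- tipbox: Bystander, loose: open blue tip box, 120 x 85 x 50 mm. Origin: centre of the underside.
- tuberack: Bystander, loose: white tube rack, 90 x 200 x 45 mm with tubes to 70 mm. Origin: centre of the underside.
- tally: Bystander, loose: black keypad counter, 75 x 110 x 28 mm. Origin: centre of the underside.

How it is judged:
By the outcome, as a careful person would: the job done as asked, in the order asked, and still so for the second after the job is handed in, with the robot touching nothing.
Of case0, case1, case2, case3 only 3 to 4 are there at a start; the rules pass over those that are not, and their reading is None.
At some moment in a run one of case0, case1, case2, case3 may be knocked a few centimetres aside while the robot is not near it.
It also fails if it takes over 210 s, if anything falls off the work surface, if the arm or the gripper's body presses on something with over 40 N, if the wrist force passes 120 N, or if a joint passes its speed limit or range.

## Robot

A 6-joint arm with a two-finger parallel gripper is mounted at the origin on the work surface. World frame = base frame: x ahead of the robot, y to its left, z up, the work surface at z = 0. Lengths are in m, angles in rad, forces in N, time in s.
With the tool pointing down it reaches from about 0.375 to 0.9 m from the base axis. Payload 3.1 kg.
Tool frame: the origin (TCP) lies midway between the tips of the shut fingers; the grasp point (between the pads) lies 19 mm behind it; z points along the fingers, y is the line along which they close (so a half turn about z gives the same grasp; the last joint's range is limited). The gripper opens to 85 mm and grips with 20 to 120 N. Pads are 22 mm wide; open, the fingers measure 114 mm over their backs; the gripper's body (76 mm by 85 mm) begins 54 mm behind the grasp point. The pads swing forward as they close: fully open they stand 13 mm farther back than shut.
Start: joints at [0.946, 0.527, 1.433, -0, 1.181, -0.178], TCP at [0.27, 0.564, 0.231] pointing down, gripper open.
Joint ranges: [-3.08, 3.08], [-0.75, 2.2], [0.22, 2.44], [-1.43, 4.57], [0, 2.65], [-2.85, 2.85]. Speed limits (rad/s): [2.79, 2.79, 3.14, 3.14, 3.14, 3.14].

## Interface

Orientations are given as a unit quaternion [x, y, z, w].
In Python, from station import manip gives the robot as it stands. The module is installed in compiled form; this text tells all that it offers.
- The arm moves only by the tool apply_moves, never from a script. Its arguments are lists of equal length, an entry for each row: "claw": the gripper's target within -1 to 1 (fully open at 1, half-way at 0, shut at -1); "travel": the shift along the tool's x, y, z scaled (see below), a list of three; "turn": the turn, a rotation vector about the tool's x, y, z scaled (see below), a list of three. In form: {"claw": [claw, ...], "travel": [[dx, dy, dz], ...], "turn": [[rx, ry, rz], ...]}. A call has 1 to 5 rows; each row is the pose to reach, as a shift and turn from the pose commanded when the call began, along the tool's axes at that moment, turning the shorter way round; what a row does not reach only later rows make up. The controller multiplies each number of a shift by 800 mm and each number of a turn by 180 degrees. A row lasts 1/12 s, in which the tool goes at most 41.7 mm and 7.16 degrees, less where a joint would pass 70% of its speed; a pose out of reach is approached as far as the arm can. A call with a number of a shift or a turn outside -1 to 1 is refused whole. A call with a gripper value outside its range is refused whole. The fingers move at their own pace and stop on an object; "newtons" is the grip in N (left out, the last holds). Time passes only in rows, so rows that repeat a pose let the fingers close. It gives the time, the measured TCP pose, the force, the opening and the grip force at its end, in the units of the state.
- manip.sense(): the state, without advancing time (a new reading comes with each control period).
- manip.snapshot(name): name is "side" or "top"; returns a dict with "pixels" (400x640x3 uint8, red, green, blue), "depth" (400x640 float32, m along the optical axis (not along the pixel's ray), 0 where there is no reading), "intrinsics" (3x3 intrinsics, pixels), "k1" (the pictures are not rectified: a ray, as slopes to the right and down, at radius r is drawn at 1 + k1 r^2 times it, then the intrinsics apply), "R" (3x3) and "t" (3): a world point X has camera coordinates R X + t. Camera axes: x right, y down, z forward; pixel columns grow to the right and rows downward; lengths in m; the calibration is good to about 2 mm. A picture is of the moment at which its call begins.
- manip.sign_off(): hands the job in; it is judged then, once.
The state is a dict: "t": time; "q": joint angles; "qd": joint speeds; "tau": joint torques, N m; "tcp_pos": TCP position; "tool_rot": TCP orientation; "force": force on the tool from outside, world axes, zero at the start; "ft_torque": the same for the moment, N m; "finger_gap": opening from 0.0 (shut) to 1.0 (fully open); "gripper_force": force on a finger pad.
Only numpy, scipy, OpenCV 4.12 (cv2) and the standard library are available. Lean on these libraries where they do the work, as an engineer would, in place of code of your own. Each camera call takes 0.05 s, during which the arm holds its last target. There are 200 camera calls.

## Working session

There is one attempt and no reset: what is moved stays moved. The work goes in short steps, Python scripts to look and compute and a tool call to move; the robot and the scene stay as the last step left them, time stands still between calls to the robot, and variables do not carry over. Pictures are saved under pics/ and viewed, at most 14 in all, crops included, and the job is handed in when it is done.

Besides the shell and the picture viewer there is one more tool, called after "Request:" as name(argument=value, ...) on one line, values as JSON. apply_moves: Moves the arm, as the interface text tells. Shifts and turns lie within -1 to 1; 1 stands for 800 mm of shift or 180 degrees of turn. Its arguments: {"type":"object","properties":{"claw":{"type":"array","items":{"type":"number"}},"travel":{"type":"array","items":{"type":"array","items":{"type":"number"}}},"turn":{"type":"array","items":{"type":"array","items":{"type":"number"}}},"newtons":{"type":"number"}},"required":["claw","travel","turn"]}

```bash
mkdir -p pics; python3 - <<'E'
from station import manip
import cv2,numpy as np
for n in("side","top"):
    s=manip.snapshot(n); cv2.imwrite(f"pics/{n}0.png",s["pixels"][:,:,::-1]); np.savez(f"{n}0.npz",**s)
    print(n,s["intrinsics"].tolist(),s["k1"],s["R"].round(4).tolist(),s["t"].tolist())
print(manip.sense())
E
```

```text
side [[484.36342811095966, 0.0, 314.8041390160805], [0.0, 484.36342811095966, 204.07147255685575], [0.0, 0.0, 1.0]] -0.1520328292535015 [[-0.9997, -0.0237, 0.0028], [-0.0201, 0.7704, -0.6372], [0.0129, -0.6371, -0.7707]] [0.5849927443593, 0.11396633563105565, 1.4407471290967442]
top [[408.5454338897772, 0.0, 319.6391311486626], [0.0, 408.5454338897772, 199.8767893139584], [0.0, 0.0, 1.0]] -0.02526029605956252 [[0.0002, -1.0, -0.0022], [-0.9957, 0.0, -0.0923], [0.0923, 0.0022, -0.9957]] [0.005553189624167075, 0.6106007719100915, 1.1487676378198808]
{'t': 0.1, 'q': array([ 9.45485865e-01,  5.28410627e-01,  1.43376092e+00, -2.11867963e-05,
        1.18140134e+00, -1.78485408e-01]), 'qd': array([-0.00047244, -0.00130016, -0.00232768,  0.00214533,  0.00193376,
       -0.00080561]), 'tau': array([ 2.96847338e-04, -4.43302774e+01, -1.78586429e+01, -2.51540150e-04,
        3.83636696e-03,  4.70378211e-06]), 'tcp_pos': array([0.26965608, 0.56312783, 0.23041269]), 'tool_rot': array([ 2.21554583e-01,  9.75147469e-01, -9.15057090e-04, -3.78284212e-04]), 'force': array([-0.93863887, -0.53994117,  0.31877303]), 'ft_torque': array([ 0.01706916,  0.03899972, -0.01281502]), 'gripper_force': 0.0, 'finger_gap': 0.9998943648775538}
```

View pics/top0.png

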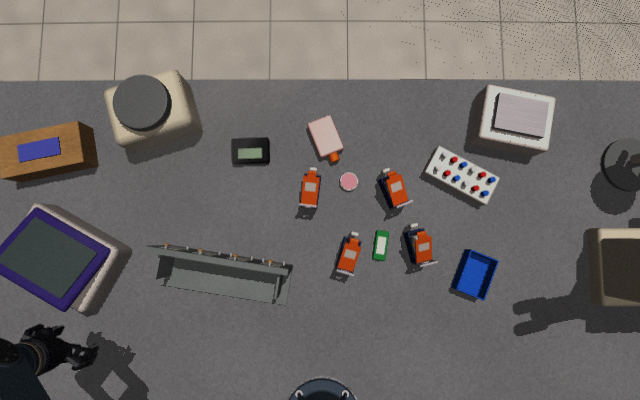

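View pics/side0.png

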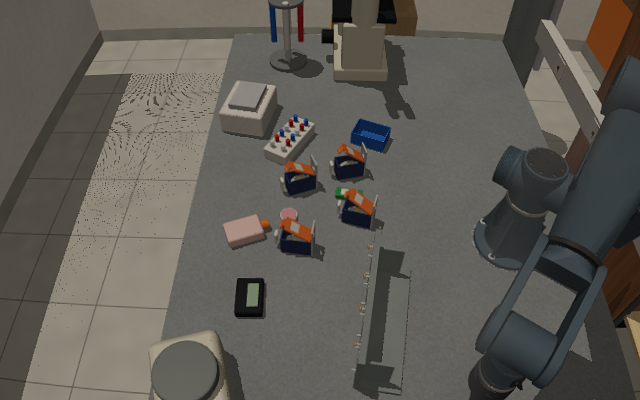

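```bash
cat > h.py <<'E'
import numpy as np,cv2
from station import manip
def load(n,i): return dict(np.load(f"{n}{i}.npz"))
def shot(n,i):
    s=manip.snapshot(n); np.savez(f"{n}{i}.npz",**s); return s
def rays(s,uv):
    p=cv2.undistortPoints(np.asarray(uv,float).reshape(-1,1,2),s["intrinsics"],np.array([float(s["k1"]),0,0,0])).reshape(-1,2)
    return np.c_[p,np.ones(len(p))]
def plane(s,uv,z):  # intersect with height z
    d=rays(s,uv)@s["R"]; o=-s["R"].T@s["t"]
    return o+d*((np.asarray(z)-o[2])/d[:,2])[:,None]
def cloud(s):
    v,u=np.mgrid[0:400,0:640]; uv=np.c_[u.ravel(),v.ravel()]
    P=(rays(s,uv)*s["depth"].ravel()[:,None]-s["t"])@s["R"]
    P[s["depth"].ravel()==0]=np.nan
    return P.reshape(400,640,3)
def proj(s,X):
    r,_=cv2.Rodrigues(s["R"]); return cv2.projectPoints(np.asarray(X,float).reshape(-1,1,3),r,s["t"],s["intrinsics"],np.array([float(s["k1"]),0,0,0]))[0].reshape(-1,2)
def tri(s1,p1,s2,p2):
    A=[];b=[]
    for s,p in((s1,p1),(s2,p2)):
        d=(rays(s,[p])@s["R"])[0]; d/=np.linalg.norm(d); o=-s["R"].T@s["t"]; M=np.eye(3)-np.outer(d,d); A.append(M); b.append(M@o)
    return np.linalg.lstsq(np.vstack(A),np.hstack(b),rcond=None)[0]
def crop(s,x0,y0,x1,y1,k,name):
    cv2.imwrite(name,cv2.resize(np.ascontiguousarray(s["pixels"][y0:y1,x0:x1,::-1]),None,fx=k,fy=k,interpolation=cv2.INTER_CUBIC))
E
python3 - <<'E'
from h import *
t=load("top",0);s=load("side",0)
crop(t,290,160,450,275,5,"pics/c1.png"); crop(t,140,235,300,310,5,"pics/c2.png")
P=cloud(t)
m=(P[:,:,2]>.155)&(P[:,:,2]<.18); m[:, :140]=0;m[:,300:]=0;m[:230]=0;m[320:]=0
q=P[m]; print(len(q),q.min(0),q.max(0)); r=cv2.minAreaRect(np.float32(q[:,:2]*1000)); print(r, np.median(q[:,2]))
hsv=cv2.cvtColor(t["pixels"],cv2.COLOR_RGB2HSV)
o=((hsv[:,:,0]<14)&(hsv[:,:,1]>180)&(hsv[:,:,2]>120)).astype(np.uint8)
n,l,st,c=cv2.connectedComponentsWithStats(o)
for i in range(1,n):
    if st[i,4]>60: print(st[i],c[i],np.nanmedian(P[l==i],0))
E
```

```text
1053 [0.41110304 0.08491189 0.15504745] [0.48826865 0.45172018 0.17123728]
((452.8896484375, 267.2720642089844), (369.4144592285156, 30.602197647094727), 80.96498107910156) 0.1656385277996475
[330 152   9  10  65] [333.75384615 156.6       ] [ 0.7361723  -0.0359083   0.03081271]
[301 171  18  34 380] [309.68157895 188.69473684] [0.62736926 0.03210931 0.08668571]
[387 171  21  35 370] [396.43783784 188.71081081] [ 0.62937691 -0.20461791  0.08627818]
[416 231  16  32 328] [423.25       247.02439024] [ 0.47151531 -0.27144265  0.09356388]
[338 238  23  34 369] [349.17615176 255.15447154] [ 0.44879011 -0.07494231  0.08927075]
```

View pics/c1.png

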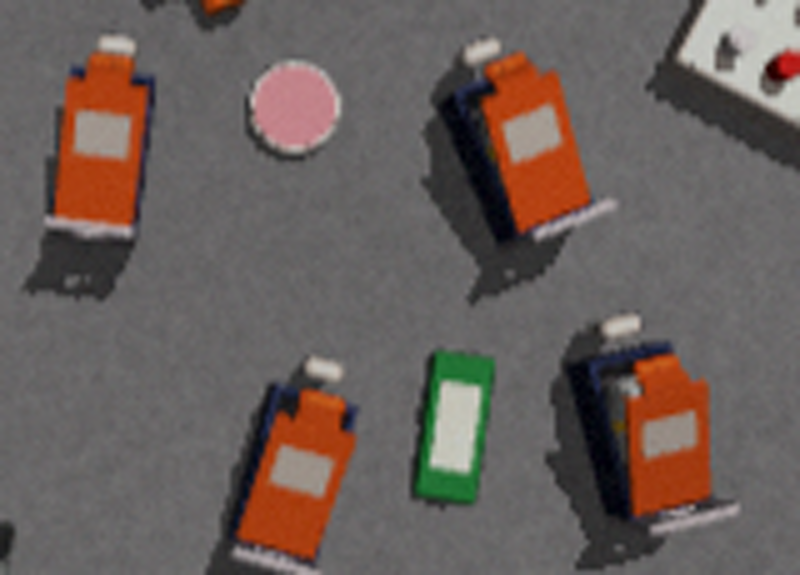

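View pics/c2.png

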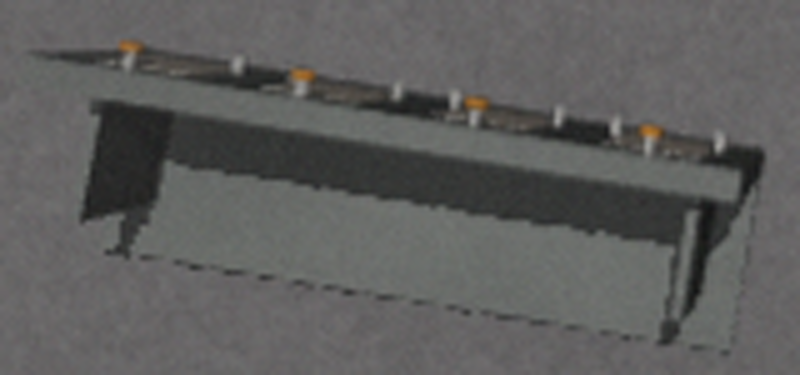

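```bash
cat > cases.py <<'E'
from h import *
def meas(s,zc=0.07,full=False):
    hsv=cv2.cvtColor(s["pixels"],cv2.COLOR_RGB2HSV); P=cloud(s); out=[]
    o=((hsv[:,:,0]<14)&(hsv[:,:,1]>180)&(hsv[:,:,2]>120)).astype(np.uint8)
    w=((hsv[:,:,1]<50)&(hsv[:,:,2]>150)).astype(np.uint8)
    n,l,st,c=cv2.connectedComponentsWithStats(o); nw,lw,sw,cw=cv2.connectedComponentsWithStats(w,connectivity=8)
    for i in range(1,n):
        if st[i,4]<200: continue
        e=dict(orange=c[i])
        for j in range(1,nw):
            d=cw[j]-c[i]
            if np.hypot(*d)<38 and sw[j,4]>8:
                v,u=np.nonzero(lw==j)
                if d[1]>8:   # plate top edge
                    p=plane(s,np.c_[u,v],np.full(len(u),.109))[:,:2]; ctr=p.mean(0)
                    a=np.linalg.svd(p-ctr)[2][0]; a*=np.sign(a[1]); pr=(p-ctr)@a
                    e.update(plate=ctr+a*(pr.max()+pr.min())/2,len=np.ptp(pr),ypl=np.degrees(np.arctan2(-a[0],a[1])))
                elif d[1]<-8: e["catch"]=plane(s,[cw[j]],[zc])[0,:2]; e["catchz"]=np.nanmax(P[lw==j][:,2])
        out.append(e)
    return out
E
python3 - <<'E'
from cases import *
t=load("top",0);s=load("side",0)
for e in meas(t):
    if "plate" in e and "catch" in e:
        d=e["catch"]-e["plate"]; e["ycp"]=np.degrees(np.arctan2(d[1],d[0])); e["dist"]=np.hypot(*d)
    print({k:np.round(v,4).tolist() for k,v in e.items()})
for n,S in(("top",t),("side",s)):
    hsv=cv2.cvtColor(S["pixels"],cv2.COLOR_RGB2HSV)
    b=((hsv[:,:,0]>10)&(hsv[:,:,0]<25)&(hsv[:,:,1]>130)&(hsv[:,:,2]>90)).astype(np.uint8)
    nn,l,st,c=cv2.connectedComponentsWithStats(b,connectivity=8)
    for i in range(1,nn):
        x,y=c[i]
        if st[i,4]>=3 and ((n=="top" and 140<x<300 and 230<y<280) or (n=="side" and 340<x<390 and 230<y<360)): print(n,st[i],c[i],plane(S,[c[i]],[.155 if n=="side" else .158])[0])
crop(s,270,130,390,260,4,"pics/s1.png");
E
```

```text
{'orange': [309.6816, 188.6947], 'catch': [0.6953, 0.0237], 'catchz': 0.0657, 'plate': [0.5885, 0.0366], 'len': 0.0161, 'ypl': -0.0109, 'ycp': -6.8971, 'dist': 0.1076}
{'orange': [396.4378, 188.7108], 'catch': [0.6918, -0.1806], 'catchz': 0.0641, 'plate': [0.5942, -0.2224], 'len': 0.0437, 'ypl': 21.2633, 'ycp': 23.171, 'dist': 0.1062}
{'orange': [423.25, 247.0244], 'catch': [0.5382, -0.2556], 'catchz': 0.0657, 'plate': [0.4346, -0.2845], 'len': 0.044, 'ypl': 13.7716, 'ycp': 15.6058, 'dist': 0.1076}
{'orange': [349.1762, 255.1545], 'catch': [0.4824, -0.1625], 'catchz': 0.0236, 'plate': [0.4111, -0.0618], 'len': 0.0442, 'ypl': -16.538, 'ycp': -54.7252, 'dist': 0.1234}
top [164 244   4   1   4] [165.5 244. ] [0.48564581 0.39813762 0.158     ]
top [199 249   4   2   8] [200.5 249.5] [0.47192184 0.30808272 0.158     ]
top [233 255   5   2   7] [235.14285714 255.28571429] [0.45749978 0.21950809 0.158     ]
top [268 260   4   2   7] [269.28571429 260.57142857] [0.44434335 0.13269433 0.158     ]
side [368 244   2   4   7] [368.57142857 245.71428571] [0.44398847 0.13102174 0.155     ]
side [364 274   2   4   8] [364.5 275.5] [0.45796515 0.22048175 0.155     ]
side [359 306   3   5   9] [359.77777778 308.11111111] [0.4724144  0.31023633 0.155     ]
side [354 341   2   5   8] [354.625 343.375] [0.48661839 0.39925862 0.155     ]
```

```bash
cat > cases.py <<'E'
from h import *
def meas(s):
    hsv=cv2.cvtColor(s["pixels"],cv2.COLOR_RGB2HSV); P=cloud(s); out=[]
    o=((hsv[:,:,0]<14)&(hsv[:,:,1]>180)&(hsv[:,:,2]>110)).astype(np.uint8)
    w=((hsv[:,:,1]<60)&(hsv[:,:,2]>125)).astype(np.uint8)
    n,l,st,c=cv2.connectedComponentsWithStats(o); nw,lw,sw,cw=cv2.connectedComponentsWithStats(w,connectivity=8)
    for i in range(1,n):
        if st[i,4]<200: continue
        pl=[];ca=[]
        for j in range(1,nw):
            d=cw[j]-c[i]; m=lw==j
            if np.hypot(*d)>38 or sw[j,4]<5 : continue
            z=np.nanmax(P[m][:,2])
            if d[1]>8 and z>.07: pl.append(m)
            elif d[1]<-8 and .045<z<.09: ca.append((sw[j,4],cw[j]))
        if not pl or not ca: print("incomplete",c[i],len(pl),len(ca)); continue
        v,u=np.nonzero(np.any(pl,0)); p=plane(s,np.c_[u,v],np.full(len(u),.109))[:,:2]; ctr=p.mean(0)
        a=np.linalg.svd(p-ctr)[2][0]; a*=np.sign(a[1]); pr=(p-ctr)@a
        ctr=ctr+a*(pr.max()+pr.min())/2
        k=plane(s,[max(ca,key=lambda q:q[0])[1]],[.066])[0,:2]; f=(k-ctr)/np.hypot(*(k-ctr))
        yp=np.degrees(np.arctan2(-a[0],a[1])); yc=np.degrees(np.arctan2(f[1],f[0])); m=l==i
        out.append(dict(px=c[i].round().tolist(),O=(ctr+.0575*f).round(4).tolist(),psi=round(float(yc),1),psi_plate=round(float(yp),1),dist=round(float(np.hypot(*(k-ctr))),4),ln=round(float(np.ptp(pr)),4),z=round(float(np.nanmedian(P[m][:,2])),4)))
    return out
def plan(wps):
    """wps: list of (x,y,z,theta_deg). prints travel/turn for one call, from the measured pose"""
    st=manip.sense(); p=st["tcp_pos"]; R=__import__("scipy.spatial.transform",fromlist=["Rotation"]).Rotation
    R0=R.from_quat(st["tool_rot"])
    for x,y,z,th in wps:
        t=np.radians(th); M=np.array([[-np.sin(t),np.cos(t),0],[np.cos(t),np.sin(t),0],[0,0,-1]]).T
        print((R0.inv().apply(np.array([x,y,z])-p)/.8).round(4).tolist(),((R0.inv()*R.from_matrix(M)).as_rotvec()/np.pi).round(4).tolist())
def off(c,x,y=0):  # point at case coords
    f=np.radians(c["psi"]); return np.array(c["O"])-x*np.array([np.cos(f),np.sin(f)])-y*np.array([-np.sin(f),np.cos(f)])*1
E
python3 - <<'E'
from cases import *
for c in meas(load("top",0)): print(c,"press",off(c,-.005).round(4))
plan([(.647,.03,.231,83),(.647,.03,.14,83)])
E
```

```text
{'px': [310.0, 189.0], 'O': [0.6464, 0.0311], 'psi': -8.4, 'psi_plate': -8.1, 'dist': 0.1076, 'ln': 0.0436, 'z': 0.0867} press [0.6513 0.0304]
{'px': [396.0, 189.0], 'O': [0.6469, -0.2005], 'psi': 23.4, 'psi_plate': 21.4, 'dist': 0.1072, 'ln': 0.0472, 'z': 0.0865} press [ 0.6515 -0.1985]
{'px': [423.0, 247.0], 'O': [0.4903, -0.2686], 'psi': 14.6, 'psi_plate': 11.6, 'dist': 0.107, 'ln': 0.0466, 'z': 0.0935} press [ 0.4951 -0.2673]
{'px': [349.0, 255.0], 'O': [0.4667, -0.0777], 'psi': -16.0, 'psi_plate': -17.2, 'dist': 0.1071, 'ln': 0.0442, 'z': 0.0893} press [ 0.4715 -0.0791]
[-0.7133, -0.3972, -0.0002] [-0.0006, -0.0002, -0.1033]
[-0.7134, -0.397, 0.1136] [-0.0006, -0.0002, -0.1033]
```

Request:
apply_moves(claw=[-1,-1,-1,-1,-1], travel=[[-0.7133,-0.397,0],[-0.7133,-0.397,0],[-0.7133,-0.397,0],[-0.7133,-0.397,0],[-0.7133,-0.397,0]], turn=[[0,0,-0.103],[0,0,-0.103],[0,0,-0.103],[0,0,-0.103],[0,0,-0.103]])

```text
t: 0.52
tcp_pos: [0.3885, 0.3952, 0.2309]
tool_rot: [0.061, 0.998, -0.0, -0.0]
force: [0.9, 0.2, 0.3]
finger_gap: 0.3
gripper_force: 0.0
```

```bash
python3 - <<'E'
from cases import *
print(manip.sense())
plan([(.651,.03,.231,82),(.651,.03,.16,82)])
E
```

```text
{'t': 0.5167, 'q': array([ 5.92337949e-01,  4.33123334e-01,  1.61154246e+00, -6.82497586e-05,
        1.09782606e+00, -8.56367135e-01]), 'qd': array([-0.92442366, -0.13754859,  0.24568814, -0.00139158, -0.1241708 ,
       -0.89856478]), 'tau': array([  4.66546565, -39.10075665, -15.9553957 ,   0.04474679,
         0.25897807,   0.57016354]), 'tcp_pos': array([0.38852519, 0.39522849, 0.230931  ]), 'tool_rot': array([ 6.09921776e-02,  9.98138142e-01, -2.97416996e-04, -3.38533957e-04]), 'force': array([0.94357277, 0.21425443, 0.30700046]), 'ft_torque': array([ 0.05103265,  0.0120234 , -0.03819392]), 'gripper_force': 0.0, 'finger_gap': 0.2995698709120078}
[-0.3812, -0.4132, -0.0001] [-0.0002, -0.0002, 0.0056]
[-0.3813, -0.4131, 0.0887] [-0.0002, -0.0002, 0.0056]
```

Request:
apply_moves(claw=[-1,-1,-1,-1,-1], travel=[[-0.15,-0.16,0],[-0.15,-0.16,0],[-0.15,-0.16,0],[-0.15,-0.16,0],[-0.15,-0.16,0]], turn=[[0,0,0],[0,0,0],[0,0,0],[0,0,0],[0,0,0]])

```text
t: 0.93
tcp_pos: [0.4955, 0.2503, 0.2312]
tool_rot: [0.064, 0.998, -0.001, 0.001]
force: [-0.5, 0.6, -0.3]
finger_gap: -0.003
gripper_force: 0.0
```

Request:
apply_moves(claw=[-1,-1,-1,-1,-1], travel=[[-0.15,-0.16,0],[-0.15,-0.16,0],[-0.15,-0.16,0],[-0.15,-0.16,0],[-0.15,-0.16,0]], turn=[[0,0,0],[0,0,0],[0,0,0],[0,0,0],[0,0,0]])

```text
t: 1.35
tcp_pos: [0.5991, 0.1083, 0.2311]
tool_rot: [0.064, 0.998, -0.001, 0.002]
force: [-0.5, 0.6, 0.4]
finger_gap: -0.002
gripper_force: 0.0
```

Request:
apply_moves(claw=[-1,-1,-1,-1,-1], travel=[[-0.079,-0.09,0.05],[-0.079,-0.09,0.1],[-0.079,-0.09,0.1],[-0.079,-0.09,0.1],[-0.079,-0.09,0.1]], turn=[[0,0,0],[0,0,0],[0,0,0],[0,0,0],[0,0,0]])

```text
t: 1.77
tcp_pos: [0.6472, 0.0335, 0.1479]
tool_rot: [0.063, 0.998, 0.0, -0.003]
force: [-0.2, 0.2, 0.1]
finger_gap: 0.001
gripper_force: 0.0
```

```bash
python3 - <<'E'
from cases import *
st=manip.sense();print(st["tcp_pos"],st["force"],st["finger_gap"])
plan([(.651,.03,z,82) for z in(.1,.07,.064)])
E
```

```text
[0.64720982 0.03346092 0.1479365 ] [-0.16850728  0.24728646  0.09274227] 0.0005834198461665147
[-0.0057, -0.0037, 0.0599] [0.0001, -0.0022, 0.0045]
[-0.0059, -0.0037, 0.0974] [0.0001, -0.0022, 0.0045]
[-0.006, -0.0037, 0.1049] [0.0001, -0.0022, 0.0045]
```

Request:
apply_moves(claw=[-1,-1,-1,-1,-1], travel=[[-0.004,-0.003,0.04],[-0.004,-0.003,0.07],[-0.004,-0.003,0.09],[-0.004,-0.003,0.1],[-0.004,-0.003,0.103]], turn=[[0,0,0],[0,0,0],[0,0,0],[0,0,0],[0,0,0]])

```text
t: 2.18
tcp_pos: [0.6518, 0.033, 0.0696]
tool_rot: [0.061, 0.998, 0.0, 0.0]
force: [-0.4, 1.1, 1.0]
finger_gap: -0.002
gripper_force: 0.6
```

Request:
apply_moves(claw=[-1,-1], travel=[[0,0,0],[0,0,0.002]], turn=[[0,0,0],[0,0,0]])

```text
t: 2.35
tcp_pos: [0.6522, 0.0321, 0.0689]
tool_rot: [0.061, 0.998, 0.0, 0.001]
force: [0.4, -0.2, 1.4]
finger_gap: 0.003
gripper_force: 0.5
```

Request:
apply_moves(claw=[-1,-1,-1,-1], travel=[[0,0,0.003],[0,0,0.006],[0,0,0.008],[0,0,0.008]], turn=[[0,0,0],[0,0,0],[0,0,0],[0,0,0]])

```text
t: 2.68
tcp_pos: [0.6526, 0.0318, 0.0661]
tool_rot: [0.062, 0.998, 0.0, 0.001]
force: [-5.4, 2.1, 22.3]
finger_gap: -0.0
gripper_force: 10.6
```

Request:
apply_moves(claw=[-1,-1,-1,-1,-1], travel=[[0,0,-0.05],[0,0,-0.1],[-0.01,-0.08,-0.105],[-0.016,-0.13,-0.105],[-0.02,-0.17,-0.105]], turn=[[0,0,0],[0,0,0],[0,0,0],[0,0,0],[0,0,0]])

```text
t: 3.1
tcp_pos: [0.6519, -0.0942, 0.1473]
tool_rot: [0.06, 0.998, -0.001, 0.002]
force: [0.6, 0.4, 0.9]
finger_gap: -0.001
gripper_force: 0.0
```

Request:
apply_moves(claw=[-1,-1,-1,-1,-1], travel=[[-0.007,-0.055,0],[-0.0145,-0.116,0],[-0.0145,-0.116,0],[-0.0145,-0.116,0],[-0.0145,-0.116,0]], turn=[[0,0,0],[0,0,0],[0,0,0],[0,0,0],[0,0,0]])

```text
t: 3.52
tcp_pos: [0.6507, -0.1872, 0.1449]
tool_rot: [0.062, 0.998, 0.0, -0.0]
force: [-0.8, 0.9, 0.1]
finger_gap: 0.002
gripper_force: 0.0
```

```bash
python3 - <<'E'
from cases import *
st=manip.sense();print(st["tcp_pos"],st["force"])
t=shot("top",1)
for c in meas(t): print(c)
s=shot("side",1);crop(s,260,120,400,260,4,"pics/s2.png")
plan([(.6515,-.1985,z,83) for z in(.1,.07,.06)])
E
```

```text
[ 0.65071482 -0.18717083  0.14489097] [-0.8149774   0.85307693  0.13614806]
incomplete [348.2137931  253.33448276] 0 1
{'px': [310.0, 190.0], 'O': [0.6463, 0.0318], 'psi': -7.5, 'psi_plate': -6.9, 'dist': 0.1073, 'ln': 0.0486, 'z': 0.0661}
[-0.003, -0.0166, 0.0559] [0.0003, -0.0003, 0.0001]
[-0.003, -0.0166, 0.0934] [0.0003, -0.0003, 0.0001]
[-0.003, -0.0166, 0.1059] [0.0003, -0.0003, 0.0001]
```

View pics/s2.png

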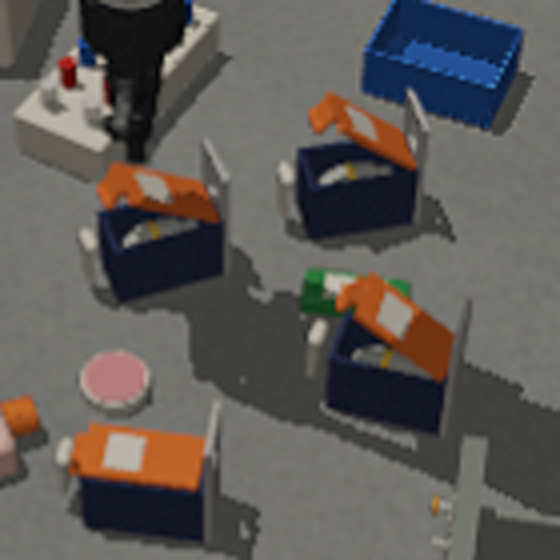

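Request:
apply_moves(claw=[-1,-1,-1,-1,-1], travel=[[-0.003,-0.0165,0.02],[-0.003,-0.0165,0.06],[-0.003,-0.0165,0.085],[-0.003,-0.0165,0.1],[-0.003,-0.0165,0.106]], turn=[[0,0,0],[0,0,0],[0,0,0],[0,0,0],[0,0,0]])

```text
t: 4.03
tcp_pos: [0.6519, -0.1997, 0.0649]
tool_rot: [0.06, 0.998, -0.0, -0.001]
force: [-13.3, 5.8, 47.3]
finger_gap: -0.0
gripper_force: 23.1
```

Request:
apply_moves(claw=[-1,-1], travel=[[0,0,0],[0,0,0]], turn=[[0,0,0],[0,0,0]])

```text
t: 4.2
tcp_pos: [0.6517, -0.1995, 0.0657]
tool_rot: [0.06, 0.998, -0.0, -0.0]
force: [-8.7, 3.4, 31.1]
finger_gap: 0.001
gripper_force: 14.8
```

Request:
apply_moves(claw=[-1,-1,-1,-1,-1], travel=[[0,0,-0.05],[0,0,-0.1],[0.043,-0.025,-0.105],[0.086,-0.05,-0.105],[0.12,-0.07,-0.105]], turn=[[0,0,0],[0,0,0],[0,0,0],[0,0,0],[0,0,0]])

```text
t: 4.62
tcp_pos: [0.5484, -0.2438, 0.1446]
tool_rot: [0.06, 0.998, -0.001, 0.0]
force: [-0.5, -0.2, -0.4]
finger_gap: 0.002
gripper_force: 0.0
```

Request:
apply_moves(claw=[-1,-1,-1,-1], travel=[[0.04,-0.023,0],[0.065,-0.038,0],[0.065,-0.038,0],[0.065,-0.038,0]], turn=[[0,0,0],[0,0,0],[0,0,0],[0,0,0]])

```text
t: 4.95
tcp_pos: [0.4937, -0.268, 0.1437]
tool_rot: [0.062, 0.998, 0.0, -0.0]
force: [0.8, 0.2, 0.2]
finger_gap: -0.003
gripper_force: 0.0
```

```bash
python3 - <<'E'
from cases import *
t=shot("top",2)
for c in meas(t): print(c)
st=manip.sense();print(st["tcp_pos"],st["force"])
plan([(.4951,-.2673,z,83) for z in(.1,.07,.063)])
E
```

```text
{'px': [310.0, 190.0], 'O': [0.6465, 0.0309], 'psi': -7.2, 'psi_plate': -7.4, 'dist': 0.1073, 'ln': 0.0462, 'z': 0.0661}
{'px': [394.0, 189.0], 'O': [0.6465, -0.2005], 'psi': 23.4, 'psi_plate': 22.6, 'dist': 0.1076, 'ln': 0.0473, 'z': 0.066}
{'px': [349.0, 255.0], 'O': [0.4665, -0.0783], 'psi': -15.8, 'psi_plate': -18.5, 'dist': 0.1072, 'ln': 0.0475, 'z': 0.0891}
[ 0.49480406 -0.267933    0.14382567] [-0.81646588  0.66484241 -1.0297872 ]
[-0.0002, 0.0008, 0.0548] [0.0, 0.0001, -0.0003]
[-0.0002, 0.0008, 0.0923] [0.0, 0.0001, -0.0003]
[-0.0002, 0.0008, 0.101] [0.0, 0.0001, -0.0003]
```

Request:
apply_moves(claw=[-1,-1,-1,-1,-1], travel=[[0,0,0.04],[0,0,0.07],[0,0,0.09],[0,0,0.099],[0,0,0.103]], turn=[[0,0,0],[0,0,0],[0,0,0],[0,0,0],[0,0,0]])

```text
t: 5.42
tcp_pos: [0.4964, -0.2675, 0.0648]
tool_rot: [0.06, 0.998, -0.0, 0.0]
force: [-7.4, 6.3, 46.8]
finger_gap: -0.002
gripper_force: 22.8
```

Request:
apply_moves(claw=[-1,-1], travel=[[0,0,0],[0,0,0]], turn=[[0,0,0],[0,0,0]])

```text
t: 5.58
tcp_pos: [0.4963, -0.2674, 0.0657]
tool_rot: [0.06, 0.998, -0.001, 0.001]
force: [-4.8, 4.8, 28.1]
finger_gap: -0.0
gripper_force: 14.1
```

Request:
apply_moves(claw=[-1,-1,-1,-1,-1], travel=[[0,0,-0.05],[0,0,-0.1],[0.01,0.045,-0.105],[0.02,0.09,-0.105],[0.03,0.13,-0.105]], turn=[[0,0,0],[0,0,0],[0,0,0],[0,0,0],[0,0,0]])

```text
t: 6.0
tcp_pos: [0.4849, -0.1604, 0.1468]
tool_rot: [0.061, 0.998, -0.001, 0.002]
force: [0.2, 0.4, -0.9]
finger_gap: -0.004
gripper_force: 0.0
```

Request:
apply_moves(claw=[-1,-1,-1,-1,-1], travel=[[0.014,0.045,0],[0.028,0.09,0],[0.028,0.1,0],[0.028,0.1,0],[0.028,0.1,0]], turn=[[0,0,0],[0,0,0],[0,0,0],[0,0,0],[0,0,0]])

```text
t: 6.42
tcp_pos: [0.4726, -0.0795, 0.1459]
tool_rot: [0.06, 0.998, -0.001, 0.001]
force: [-0.6, -0.6, 0.6]
finger_gap: -0.001
gripper_force: 0.0
```

```bash
python3 - <<'E'
from cases import *
t=shot("top",3)
for c in meas(t): print(c)
st=manip.sense();print(st["tcp_pos"],st["force"])
plan([(.4715,-.0795,z,83) for z in(.1,.07,.063)])
E
```

```text
{'px': [310.0, 190.0], 'O': [0.6466, 0.0307], 'psi': -7.4, 'psi_plate': -7.4, 'dist': 0.1071, 'ln': 0.0462, 'z': 0.0659}
{'px': [394.0, 189.0], 'O': [0.6466, -0.2005], 'psi': 23.5, 'psi_plate': 21.4, 'dist': 0.1075, 'ln': 0.0472, 'z': 0.0659}
{'px': [420.0, 246.0], 'O': [0.49, -0.2688], 'psi': 14.5, 'psi_plate': 11.5, 'dist': 0.1077, 'ln': 0.0466, 'z': 0.066}
[ 0.47275566 -0.0803939   0.14586286] [-0.28465988 -0.88643523  0.62527438]
[0.0018, 0.001, 0.0573] [-0.0003, 0.0008, 0.0001]
[0.0019, 0.001, 0.0948] [-0.0003, 0.0008, 0.0001]
[0.0019, 0.001, 0.1036] [-0.0003, 0.0008, 0.0001]
```

Request:
apply_moves(claw=[-1,-1,-1,-1,-1], travel=[[0.002,0,0.04],[0.002,0,0.07],[0.002,0,0.09],[0.002,0,0.1],[0.002,0,0.104]], turn=[[0,0,0],[0,0,0],[0,0,0],[0,0,0],[0,0,0]])

```text
t: 6.88
tcp_pos: [0.4713, -0.0817, 0.0644]
tool_rot: [0.062, 0.998, -0.001, 0.001]
force: [-5.9, 1.1, 53.5]
finger_gap: 0.005
gripper_force: 26.7
```

Request:
apply_moves(claw=[-1,-1], travel=[[0,0,0],[0,0,0]], turn=[[0,0,0],[0,0,0]])

```text
t: 7.05
tcp_pos: [0.4712, -0.0817, 0.0656]
tool_rot: [0.062, 0.998, -0.001, 0.002]
force: [-4.7, -0.0, 29.3]
finger_gap: -0.004
gripper_force: 14.6
```

Request:
apply_moves(claw=[-1,-1,0.6,0.6,0.6], travel=[[0,0,-0.05],[0,0,-0.1],[-0.03,0.025,-0.13],[-0.065,0.055,-0.13],[-0.1,0.08,-0.13]], turn=[[0,0,0],[0,0,0],[0,0,0],[0,0,0],[0,0,0]])

```text
t: 7.47
tcp_pos: [0.5596, -0.0269, 0.1695]
tool_rot: [0.063, 0.998, -0.001, 0.003]
force: [0.1, 0.7, -0.5]
finger_gap: 0.421
gripper_force: 0.0
```

Request:
apply_moves(claw=[0.6,0.6,0.6,0.6,0.6], travel=[[-0.035,0.03,0],[-0.07,0.06,0],[-0.0965,0.083,0],[-0.0965,0.083,0],[-0.0965,0.083,0]], turn=[[0,0,0],[0,0,0],[0,0,0],[0,0,0],[0,0,0]])

```text
t: 7.88
tcp_pos: [0.6429, 0.0302, 0.1662]
tool_rot: [0.061, 0.998, -0.0, 0.0]
force: [0.1, 0.4, -0.4]
finger_gap: 0.799
gripper_force: 0.0
```

```bash
python3 - <<'E'
from cases import *
t=shot("top",4)
for c in meas(t): print(c)
st=manip.sense();print(st["tcp_pos"],st["force"],st["finger_gap"],st["q"])
plan([(.6436,.031,z,82.6) for z in(.1,.07,.025)])
E
```

```text
{'px': [394.0, 189.0], 'O': [0.6466, -0.2006], 'psi': 23.3, 'psi_plate': 22.6, 'dist': 0.1078, 'ln': 0.0473, 'z': 0.0661}
{'px': [420.0, 246.0], 'O': [0.4897, -0.2685], 'psi': 14.6, 'psi_plate': 11.9, 'dist': 0.108, 'ln': 0.0472, 'z': 0.066}
{'px': [349.0, 254.0], 'O': [0.4663, -0.078], 'psi': -15.5, 'psi_plate': -17.3, 'dist': 0.1074, 'ln': 0.0475, 'z': 0.066}
[0.64140251 0.02965724 0.16596115] [-0.38508622  0.2671422  -0.62280279] 0.8010029176220786 [-1.27271593e-01  6.25214361e-01  1.44692694e+00 -6.54930488e-04
  1.07062465e+00 -1.57427415e+00]
[-0.0026, 0.0021, 0.0824] [-0.0002, -0.0004, 0.0018]
[-0.0027, 0.0021, 0.1199] [-0.0002, -0.0004, 0.0018]
[-0.0027, 0.0021, 0.1762] [-0.0002, -0.0004, 0.0018]
```

Request:
apply_moves(claw=[0.6,0.6,0.6,0.6,0.6], travel=[[-0.0027,0.002,0.03],[-0.0027,0.002,0.08],[-0.0027,0.002,0.13],[-0.0027,0.002,0.17],[-0.0027,0.002,0.18]], turn=[[0,0,0],[0,0,0],[0,0,0],[0,0,0],[0,0,0]])

```text
t: 8.35
tcp_pos: [0.6384, 0.0306, 0.0172]
tool_rot: [0.063, 0.998, 0.0, -0.006]
force: [-0.9, 0.5, 0.1]
finger_gap: 0.804
gripper_force: 0.0
```

Request:
apply_moves(claw=[0.6,0,-0.3,-0.3,-0.3], travel=[[0,0,0],[0,0,0],[0,0,0],[0,0,0],[0,0,0]], turn=[[0,0,0],[0,0,0],[0,0,0],[0,0,0],[0,0,0]], newtons=60)

```text
t: 8.77
tcp_pos: [0.6454, 0.0315, 0.0249]
tool_rot: [0.062, 0.998, -0.0, 0.002]
force: [-0.3, -1.3, 4.5]
finger_gap: 0.555
gripper_force: 63.5
```

Request:
apply_moves(claw=[-0.5,-0.5,-0.5], travel=[[0,0,0],[0,0,0],[0,0,0]], turn=[[0,0,0],[0,0,0],[0,0,0]])

```text
t: 9.02
tcp_pos: [0.6454, 0.0315, 0.0249]
tool_rot: [0.062, 0.998, -0.0, 0.002]
force: [-1.6, -2.2, 6.9]
finger_gap: 0.557
gripper_force: 63.8
```

Request:
apply_moves(claw=[-0.5,-0.5,-0.5,-0.5,-0.5], travel=[[0,0,-0.03],[0,0,-0.07],[0,0,-0.11],[0.01,0.03,-0.14],[0.02,0.07,-0.14]], turn=[[0,0,0],[0,0,0],[0,0,0],[0,0,0],[0,0,0]])

```text
t: 9.43
tcp_pos: [0.6391, 0.0874, 0.1407]
tool_rot: [0.064, 0.998, -0.0, 0.006]
force: [1.9, 0.3, -2.6]
finger_gap: 0.556
gripper_force: 63.4
```

Request:
apply_moves(claw=[-0.5,-0.5,-0.5,-0.5,-0.5], travel=[[0.012,0.045,0],[0.024,0.09,0],[0.036,0.135,0],[0.048,0.18,0],[0.055,0.2,0]], turn=[[0,0,0],[0,0,0],[0,0,0],[0,0,0],[0,0,0]])

```text
t: 9.85
tcp_pos: [0.609, 0.2585, 0.1344]
tool_rot: [0.06, 0.998, 0.001, -0.0]
force: [-0.3, -0.3, -2.9]
finger_gap: 0.555
gripper_force: 63.3
```

Request:
apply_moves(claw=[-0.5,-0.5,-0.5,-0.5,-0.5], travel=[[0.01,0.04,0],[0.022,0.08,0],[0.034,0.12,0],[0.041,0.156,0],[0.041,0.156,0.01]], turn=[[0,0,0.01],[0,0,0.01],[0,0,0.01],[0,0,0.01],[0,0,0.01]])

```text
t: 10.27
tcp_pos: [0.5927, 0.3886, 0.1281]
tool_rot: [0.075, 0.997, 0.003, 0.002]
force: [-0.1, 0.9, -3.1]
finger_gap: 0.555
gripper_force: 63.4
```

Request:
apply_moves(claw=[-0.5,-0.5], travel=[[0,0,0],[0,0,0]], turn=[[0,0,0],[0,0,0]])

```text
t: 10.43
tcp_pos: [0.5922, 0.381, 0.1253]
tool_rot: [0.077, 0.997, -0.001, -0.001]
force: [0.2, -1.0, -4.1]
finger_gap: 0.553
gripper_force: 63.4
```

```bash
python3 - <<'E'
from cases import *
t=shot("top",5);s=shot("side",5)
for c in meas(t): print(c)
st=manip.sense();print(st["tcp_pos"],st["tool_rot"],st["force"],st["finger_gap"])
plan([(.5948,.381,.101,81),(.5349,.3906,.101,81)])
crop(t,110,170,250,280,5,"pics/t5.png"); crop(s,270,260,430,390,5,"pics/s5.png")
E
```

```text
{'px': [394.0, 189.0], 'O': [0.6466, -0.2008], 'psi': 23.1, 'psi_plate': 22.6, 'dist': 0.108, 'ln': 0.0473, 'z': 0.0662}
{'px': [420.0, 246.0], 'O': [0.4897, -0.2685], 'psi': 14.6, 'psi_plate': 11.9, 'dist': 0.108, 'ln': 0.0472, 'z': 0.0657}
{'px': [349.0, 254.0], 'O': [0.4665, -0.078], 'psi': -15.4, 'psi_plate': -18.1, 'dist': 0.1074, 'ln': 0.0475, 'z': 0.0658}
[0.59350488 0.38025032 0.12620975] [ 7.77473314e-02  9.96972910e-01 -4.41703906e-04 -4.16818539e-04] [-0.08533883  0.30406673 -3.08759505] 0.5554781835338128
[-0.0015, 0.0012, 0.0315] [-0.0003, -0.0002, 0.0005]
[0.0744, 0.0015, 0.0316] [-0.0003, -0.0002, 0.0005]
```

View pics/s5.png

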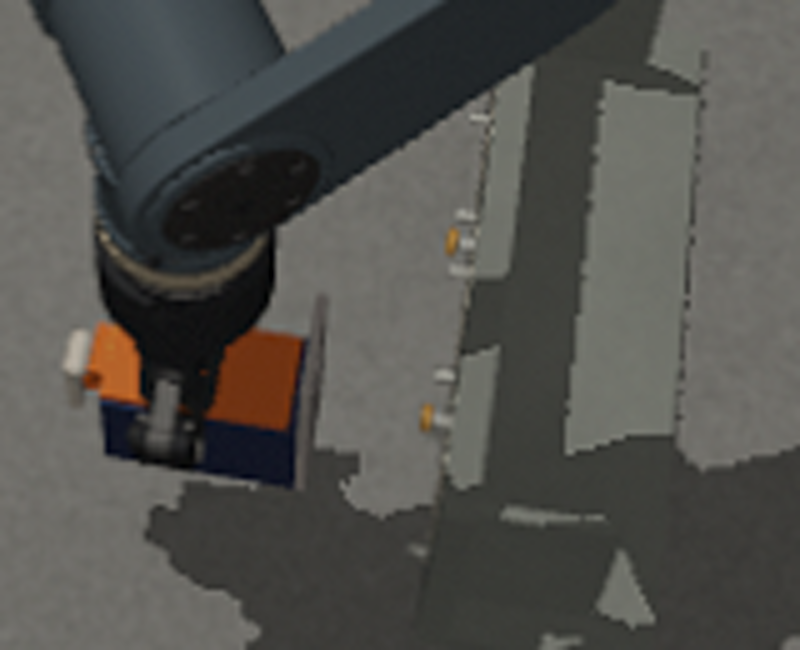

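Request:
apply_moves(claw=[-0.5,-0.5,-0.5,-0.5,-0.5], travel=[[-0.0015,0.0012,0.02],[-0.0015,0.0012,0.0315],[0.01,0.0013,0.0315],[0.03,0.0013,0.0315],[0.04,0.0014,0.0315]], turn=[[0,0,0],[0,0,0],[0,0,0],[0,0,0],[0,0,0]])

```text
t: 10.95
tcp_pos: [0.5596, 0.3867, 0.1008]
tool_rot: [0.078, 0.997, -0.001, -0.002]
force: [0.3, -0.4, -3.0]
finger_gap: 0.557
gripper_force: 63.3
```

Request:
apply_moves(claw=[-0.5,-0.5,-0.5], travel=[[0,0,0],[0,0,0],[0,0,0]], turn=[[0,0,0],[0,0,0],[0,0,0]])

```text
t: 11.2
tcp_pos: [0.563, 0.3877, 0.1019]
tool_rot: [0.077, 0.997, 0.0, 0.001]
force: [0.4, -0.3, -2.8]
finger_gap: 0.556
gripper_force: 63.3
```

```bash
python3 - <<'E'
from cases import *
st=manip.sense();print(st["tcp_pos"],st["force"])
plan([(.5349,.3906,.101,81)])
E
```

```text
[0.5630371  0.38767381 0.10194232] [ 0.37379521 -0.26257524 -2.80026023]
[0.0353, -0.0018, 0.0011] [0.0003, 0.0006, 0.0008]
```

Request:
apply_moves(claw=[-0.5,-0.5,-0.5,-0.5,-0.5], travel=[[0.01,-0.0018,0.001],[0.018,-0.0018,0.001],[0.026,-0.0018,0.001],[0.031,-0.0018,0.001],[0.031,-0.0018,0.001]], turn=[[0,0,0],[0,0,0],[0,0,0],[0,0,0],[0,0,0]])

```text
t: 11.62
tcp_pos: [0.5357, 0.3901, 0.1003]
tool_rot: [0.077, 0.997, -0.0, -0.001]
force: [-1.0, 0.9, -3.5]
finger_gap: 0.551
gripper_force: 63.3
```

Request:
apply_moves(claw=[-0.5,-0.5,-0.5,-0.5], travel=[[0.002,0,0],[0.0045,0,0],[0.0065,0,0],[0.0065,0,0]], turn=[[0,0,0],[0,0,0],[0,0,0],[0,0,0]])

```text
t: 11.95
tcp_pos: [0.5323, 0.3908, 0.1005]
tool_rot: [0.077, 0.997, 0.0, 0.0]
force: [-0.5, -0.0, -3.3]
finger_gap: 0.554
gripper_force: 63.4
```

```bash
python3 - <<'E'
from cases import *
st=manip.sense();print(st["tcp_pos"],st["force"])
plan([(.5349,.3906,.101,81)])
E
```

```text
[0.53225237 0.39079696 0.10049396] [-0.54059854 -0.03613523 -3.25620871]
[-0.0033, 0.0003, -0.0006] [0.0, 0.0001, 0.0008]
```

Request:
apply_moves(claw=[-0.5,-0.5,-0.5,-0.5], travel=[[0.0015,0,0],[0.003,0,0],[0.003,0,0],[0.003,0,0]], turn=[[0,0,0],[0,0,0],[0,0,0],[0,0,0]])

```text
t: 12.28
tcp_pos: [0.532, 0.3909, 0.1007]
tool_rot: [0.077, 0.997, 0.0, 0.002]
force: [5.9, -1.1, -5.1]
finger_gap: 0.557
gripper_force: 63.1
```

Request:
apply_moves(claw=[-0.5,-0.5,-0.5,-0.5,-0.5], travel=[[-0.005,0,0],[-0.005,0,0.005],[-0.005,0,0.01],[-0.005,0,0.014],[-0.005,0,0.014]], turn=[[0,0,0],[0,0,0],[0,0,0],[0,0,0],[0,0,0]])

```text
t: 12.7
tcp_pos: [0.5325, 0.3901, 0.0878]
tool_rot: [0.077, 0.997, -0.001, -0.001]
force: [-1.0, -0.0, -3.4]
finger_gap: 0.556
gripper_force: 63.2
```

Request:
apply_moves(claw=[-0.5,-0.5,-0.5,-0.5], travel=[[0,0,0.004],[0,0,0.008],[0,0,0.01],[0,0,0.01]], turn=[[0,0,0],[0,0,0],[0,0,0],[0,0,0]])

```text
t: 13.03
tcp_pos: [0.5336, 0.3906, 0.0814]
tool_rot: [0.077, 0.997, 0.0, -0.0]
force: [-1.7, -0.2, 0.1]
finger_gap: 0.556
gripper_force: 63.8
```

Request:
apply_moves(claw=[-0.5,-0.5,-0.5,-0.5], travel=[[0,0,0.002],[0,0,0.004],[0,0,0.004],[0,0,0.004]], turn=[[0,0,0],[0,0,0],[0,0,0],[0,0,0]])

```text
t: 13.37
tcp_pos: [0.5334, 0.3908, 0.0805]
tool_rot: [0.077, 0.997, 0.0, -0.0]
force: [-3.6, -1.7, 9.6]
finger_gap: 0.556
gripper_force: 65.0
```

```bash
python3 - <<'E'
from cases import *
st=manip.sense();print(st["tcp_pos"],st["force"])
t=shot("top",6);s=shot("side",6)
crop(s,290,280,400,380,6,"pics/s6.png")
E
```

```text
[0.53335764 0.39081951 0.08045891] [-3.59851501 -1.67424256  9.64407887]
```

View pics/s6.png

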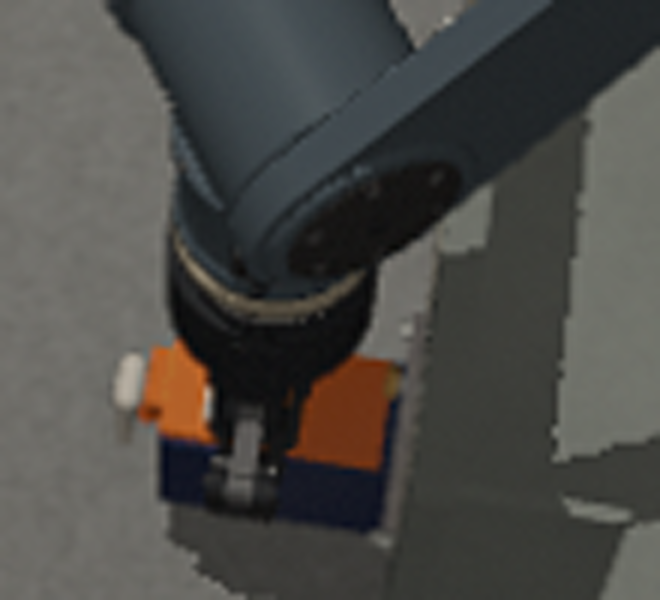

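Request:
apply_moves(claw=[0,0.6,0.6,0.6], travel=[[0,0,-0.001],[0,0,-0.001],[0,0,-0.001],[0,0,-0.001]], turn=[[0,0,0],[0,0,0],[0,0,0],[0,0,0]])

```text
t: 13.8
tcp_pos: [0.5344, 0.3906, 0.079]
tool_rot: [0.077, 0.997, 0.0, 0.001]
force: [0.0, -0.2, -0.1]
finger_gap: 0.799
gripper_force: 0.0
```

Request:
apply_moves(claw=[0.6,0.6,0.6,0.6,0.6], travel=[[0,0,-0.02],[0,0,-0.06],[0,0,-0.1],[0,0,-0.14],[0,0,-0.15]], turn=[[0,0,0],[0,0,0],[0,0,0],[0,0,0],[0,0,0]])

```text
t: 14.22
tcp_pos: [0.537, 0.392, 0.2045]
tool_rot: [0.077, 0.997, 0.003, 0.005]
force: [-0.1, 1.2, 1.7]
finger_gap: 0.796
gripper_force: 0.0
```

Request:
apply_moves(claw=[0.6,0.6,0.6,0.6,0.6], travel=[[-0.0167,-0.0473,0],[-0.0334,-0.0947,0],[-0.05,-0.142,0],[-0.067,-0.189,0],[-0.0836,-0.2367,0]], turn=[[0,0,0],[0,0,0],[0,0,0],[0,0,0],[0,0,0]])

```text
t: 14.63
tcp_pos: [0.5707, 0.1915, 0.1982]
tool_rot: [0.077, 0.997, -0.0, -0.0]
force: [0.4, -0.1, -1.1]
finger_gap: 0.801
gripper_force: 0.0
```

Request:
apply_moves(claw=[0.6,0.6,0.6,0.6,0.6], travel=[[-0.0167,-0.0473,0],[-0.0334,-0.0947,0],[-0.05,-0.142,0],[-0.067,-0.189,0],[-0.0836,-0.2367,0]], turn=[[0,0,0],[0,0,0],[0,0,0],[0,0,0],[0,0,0]])

```text
t: 15.05
tcp_pos: [0.6076, -0.0063, 0.1981]
tool_rot: [0.077, 0.997, 0.0, -0.0]
force: [0.5, 0.1, -0.9]
finger_gap: 0.802
gripper_force: 0.0
```

```bash
python3 - <<'E'
from cases import *
t=shot("top",7);s=shot("side",7)
for c in meas(t): print(c)
st=manip.sense();print(st["tcp_pos"],st["force"])
plan([(.6448,-.2014,.18,113)])
crop(s,290,280,400,380,6,"pics/s7.png")
E
```

```text
incomplete [174.03794038 229.27913279] 2 0
{'px': [394.0, 189.0], 'O': [0.6466, -0.2007], 'psi': 23.2, 'psi_plate': 22.6, 'dist': 0.1078, 'ln': 0.0473, 'z': 0.066}
{'px': [420.0, 245.0], 'O': [0.4899, -0.2688], 'psi': 14.5, 'psi_plate': 12.0, 'dist': 0.1078, 'ln': 0.0466, 'z': 0.0659}
{'px': [353.0, 254.0], 'O': [0.4645, -0.0829], 'psi': -10.7, 'psi_plate': -20.1, 'dist': 0.1082, 'ln': 0.0275, 'z': 0.066}
[ 0.60949125 -0.01094742  0.19824858] [-0.17034099 -0.2602601  -0.58121175]
[-0.0818, -0.2278, 0.0236] [-0.001, 0.0005, -0.1792]
```

View pics/s7.png

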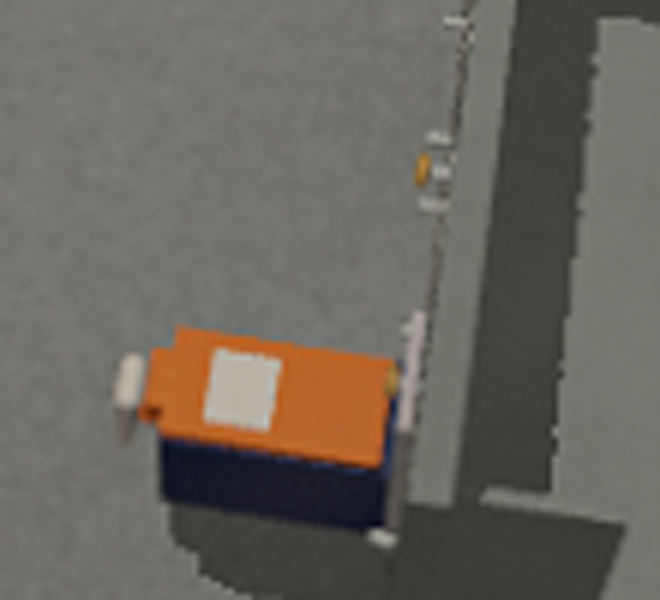

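Request:
apply_moves(claw=[0.6,0.6,0.6,0.6,0.6], travel=[[-0.0818,-0.228,0.023],[-0.0818,-0.228,0.023],[-0.0818,-0.228,0.023],[-0.0818,-0.228,0.023],[-0.0818,-0.228,0.023]], turn=[[0,0,-0.036],[0,0,-0.072],[0,0,-0.108],[0,0,-0.144],[0,0,-0.179]])

```text
t: 15.57
tcp_pos: [0.6446, -0.1981, 0.1793]
tool_rot: [-0.204, 0.979, -0.001, -0.0]
force: [0.9, 0.5, 0.6]
finger_gap: 0.797
gripper_force: 0.0
```

Request:
apply_moves(claw=[0.6,0.6], travel=[[0,0,0],[0,0,0]], turn=[[0,0,0],[0,0,0]])

```text
t: 15.73
tcp_pos: [0.6439, -0.1958, 0.1791]
tool_rot: [-0.201, 0.98, 0.001, -0.001]
force: [-1.1, 0.9, -0.4]
finger_gap: 0.795
gripper_force: 0.0
```

```bash
python3 - <<'E'
from cases import *
st=manip.sense();print(st["tcp_pos"],st["force"])
plan([(.6448,-.2014,z,113) for z in (.1,.022)])
E
```

```text
[ 0.64390496 -0.19584982  0.17911005] [-1.14767175  0.89612049 -0.37776103]
[0.0016, -0.007, 0.0989] [0.0005, -0.0002, 0.0008]
[0.0016, -0.0071, 0.1964] [0.0005, -0.0002, 0.0008]
```

Request:
apply_moves(claw=[0.6,0.6,0.6,0.6,0.6], travel=[[0.0016,-0.007,0.04],[0.0016,-0.007,0.09],[0.0016,-0.007,0.14],[0.0016,-0.007,0.18],[0.0016,-0.007,0.196]], turn=[[0,0,0],[0,0,0],[0,0,0],[0,0,0],[0,0,0]])

```text
t: 16.15
tcp_pos: [0.6415, -0.1962, 0.0184]
tool_rot: [-0.203, 0.979, 0.003, -0.004]
force: [0.0, 0.8, -0.5]
finger_gap: 0.801
gripper_force: 0.0
```

Request:
apply_moves(claw=[0.6,0.6,0,-0.3,-0.5], travel=[[0,0,0],[0,0,0],[0,0,0],[0,0,0],[0,0,0]], turn=[[0,0,0],[0,0,0],[0,0,0],[0,0,0],[0,0,0]], newtons=60)

```text
t: 16.57
tcp_pos: [0.6475, -0.2008, 0.0268]
tool_rot: [-0.202, 0.979, -0.002, 0.002]
force: [0.7, 0.9, 4.9]
finger_gap: 0.55
gripper_force: 64.1
```

Request:
apply_moves(claw=[-0.5,-0.5,-0.5,-0.5], travel=[[0,0,0],[0,0,0],[0,0,0],[0,0,0]], turn=[[0,0,0],[0,0,0],[0,0,0],[0,0,0]])

```text
t: 16.9
tcp_pos: [0.6475, -0.2009, 0.0268]
tool_rot: [-0.202, 0.979, -0.001, 0.002]
force: [1.2, 0.6, 6.5]
finger_gap: 0.555
gripper_force: 64.1
```

```bash
cat >> cases.py <<'E'
F=np.array([.9876,-.157]); HEADS=[np.array(h) for h in((.4862,.3983),(.4721,.3094),(.4579,.2206),(.4438,.1317))]
def hang(k,tcp,c):
    """TCP xy for nominal hung pose on screw k, given grasp tcp and case pose c; returns fn of standoff"""
    f=np.radians(c["psi"]); x=-(np.array(tcp[:2])-c["O"])@[np.cos(f),np.sin(f)]; print("grasp case x",x)
    return lambda so: HEADS[k]+(.0505-x+so)*F
E
python3 - <<'E'
from cases import *
st=manip.sense();p=st["tcp_pos"];print(p,st["force"],st["finger_gap"])
h=hang(1,p,dict(O=[.6466,-.2007],psi=23.2)); print(h(0),h(.06),p[2]+.076,p[2]+.057)
plan([(p[0],p[1],.16,113),(*h(.07),.16,113),(*h(.07),.16,81)])
E
```

```text
[ 0.6474818  -0.20091293  0.02676476] [1.23873111 0.56614704 6.51146267] 0.5549397045114678
grasp case x -0.0007266165757581594
[0.52269141 0.30135742] [0.58194741 0.29193742] 0.1027647565748667 0.0837647565748667
[-0.0007, -0.0006, -0.1665] [-0.0012, 0.0013, 0.0019]
[-0.1802, 0.5908, -0.1681] [-0.0012, 0.0013, 0.0019]
[-0.1802, 0.5908, -0.1681] [-0.0008, 0.0017, 0.1797]
```

Request:
apply_moves(claw=[-0.5,-0.5,-0.5,-0.5,-0.5], travel=[[0,0,-0.03],[0,0,-0.07],[0,0,-0.11],[0,0,-0.15],[0,0,-0.168]], turn=[[0,0,0],[0,0,0],[0,0,0],[0,0,0],[0,0,0]])

```text
t: 17.32
tcp_pos: [0.6471, -0.2013, 0.1631]
tool_rot: [-0.202, 0.979, -0.002, 0.003]
force: [1.2, -1.0, -3.3]
finger_gap: 0.555
gripper_force: 63.4
```

Request:
apply_moves(claw=[-0.5,-0.5,-0.5,-0.5,-0.5], travel=[[-0.008,0.025,0],[-0.02,0.065,0],[-0.034,0.11,0],[-0.048,0.155,0],[-0.06,0.197,0]], turn=[[0,0,0],[0,0,0],[0,0,0],[0,0,0],[0,0,0]])

```text
t: 17.73
tcp_pos: [0.6258, -0.0349, 0.1582]
tool_rot: [-0.202, 0.979, 0.0, -0.0]
force: [0.6, 1.4, -4.0]
finger_gap: 0.55
gripper_force: 63.3
```

Request:
apply_moves(claw=[-0.5,-0.5,-0.5,-0.5,-0.5], travel=[[-0.012,0.04,0],[-0.024,0.08,0],[-0.036,0.12,0],[-0.048,0.16,0],[-0.06,0.197,0]], turn=[[0,0,0],[0,0,0],[0,0,0],[0,0,0],[0,0,0]])

```text
t: 18.15
tcp_pos: [0.6072, 0.1289, 0.1582]
tool_rot: [-0.202, 0.979, 0.0, -0.0]
force: [0.6, 0.4, -3.5]
finger_gap: 0.553
gripper_force: 63.3
```

Request:
apply_moves(claw=[-0.5,-0.5,-0.5,-0.5,-0.5], travel=[[-0.012,0.04,0],[-0.024,0.08,0],[-0.036,0.12,0],[-0.048,0.16,0],[-0.06,0.197,0]], turn=[[0,0,0.036],[0,0,0.072],[0,0,0.108],[0,0,0.144],[0,0,0.178]])

```text
t: 18.57
tcp_pos: [0.5889, 0.2925, 0.1582]
tool_rot: [0.078, 0.997, -0.0, -0.0]
force: [0.3, 0.0, -2.7]
finger_gap: 0.553
gripper_force: 62.9
```

Request:
apply_moves(claw=[-0.5,-0.5,-0.5], travel=[[0,0,0],[0,0,0],[0,0,0]], turn=[[0,0,0],[0,0,0],[0,0,0]])

```text
t: 18.82
tcp_pos: [0.5895, 0.2905, 0.1579]
tool_rot: [0.075, 0.997, -0.001, -0.0]
force: [0.6, 0.2, -2.9]
finger_gap: 0.554
gripper_force: 63.3
```

```bash
python3 - <<'E'
from cases import *
st=manip.sense();print(st["tcp_pos"],st["tool_rot"],st["force"],st["finger_gap"])
plan([(.5917,.2904,.103,81),(.552,.2967,.103,81),(.5227,.3014,.103,81)])
E
```

```text
[0.58946445 0.29054965 0.15791793] [ 7.48768836e-02  9.97192631e-01 -5.00371204e-04 -2.41440043e-04] [ 0.57161337  0.18752203 -2.94295156] 0.5542694959405124
[-0.0028, 0.0003, 0.0686] [-0.0003, -0.0001, 0.0023]
[0.0474, 0.0007, 0.0687] [-0.0003, -0.0001, 0.0023]
[0.0845, 0.001, 0.0687] [-0.0003, -0.0001, 0.0023]
```

Request:
apply_moves(claw=[-0.5,-0.5,-0.5,-0.5,-0.5], travel=[[-0.003,0,0.03],[-0.003,0,0.06],[0.005,0.0005,0.0685],[0.025,0.0007,0.0685],[0.045,0.0007,0.0685]], turn=[[0,0,0.0023],[0,0,0.0023],[0,0,0.0023],[0,0,0.0023],[0,0,0.0023]])

```text
t: 19.23
tcp_pos: [0.5539, 0.2951, 0.1024]
tool_rot: [0.08, 0.997, -0.0, -0.001]
force: [-0.9, 0.3, -3.3]
finger_gap: 0.552
gripper_force: 63.2
```

Request:
apply_moves(claw=[-0.5,-0.5,-0.5], travel=[[0,0,0],[0,0,0],[0,0,0]], turn=[[0,0,0],[0,0,0],[0,0,0]])

```text
t: 19.48
tcp_pos: [0.5558, 0.2964, 0.1041]
tool_rot: [0.08, 0.997, 0.0, 0.001]
force: [0.5, -0.2, -3.0]
finger_gap: 0.554
gripper_force: 63.4
```

```bash
python3 - <<'E'
from cases import *
st=manip.sense();print(st["tcp_pos"],st["tool_rot"],st["force"],st["finger_gap"])
plan([(.5227,.3014,.103,81)])
E
```

```text
[0.55583532 0.2964173  0.10407669] [7.95572914e-02 9.96829535e-01 3.17567515e-04 1.18943386e-03] [ 0.51590116 -0.17934785 -3.03247657] 0.5535909935776694
[0.0419, -0.0004, 0.0012] [0.0003, 0.0007, -0.0007]
```

Request:
apply_moves(claw=[-0.5,-0.5,-0.5,-0.5,-0.5], travel=[[0.012,0,0.001],[0.024,0,0.001],[0.034,0,0.001],[0.042,0,0.001],[0.042,0,0.001]], turn=[[0,0,0],[0,0,0],[0,0,0],[0,0,0],[0,0,0]])

```text
t: 19.9
tcp_pos: [0.5203, 0.3025, 0.1028]
tool_rot: [0.079, 0.997, -0.0, 0.0]
force: [-0.1, 0.1, -3.7]
finger_gap: 0.554
gripper_force: 63.5
```

Request:
apply_moves(claw=[-0.5,-0.5,-0.5,-0.5,-0.5], travel=[[0.0015,0,0],[0.003,0,0],[0.0045,0,0],[0.0045,0,0],[0.0045,0,0]], turn=[[0,0,0],[0,0,0],[0,0,0],[0,0,0],[0,0,0]])

```text
t: 20.32
tcp_pos: [0.52, 0.3027, 0.1029]
tool_rot: [0.079, 0.997, 0.0, 0.002]
force: [5.1, -1.8, -2.9]
finger_gap: 0.557
gripper_force: 63.3
```

Request:
apply_moves(claw=[-0.5,-0.5,-0.5,-0.5,-0.5], travel=[[-0.005,-0.001,0],[-0.005,-0.001,0.005],[-0.005,-0.001,0.01],[-0.005,-0.001,0.014],[-0.005,-0.001,0.014]], turn=[[0,0,0],[0,0,0],[0,0,0],[0,0,0],[0,0,0]])

```text
t: 20.73
tcp_pos: [0.52, 0.301, 0.0898]
tool_rot: [0.079, 0.997, -0.001, -0.002]
force: [-0.1, 0.4, -3.5]
finger_gap: 0.553
gripper_force: 63.5
```

Request:
apply_moves(claw=[-0.5,-0.5,-0.5,-0.5], travel=[[0,0,0.004],[0,0,0.008],[0,0,0.01],[0,0,0.01]], turn=[[0,0,0],[0,0,0],[0,0,0],[0,0,0]])

```text
t: 21.07
tcp_pos: [0.5213, 0.3014, 0.0832]
tool_rot: [0.079, 0.997, -0.0, -0.0]
force: [-1.6, 0.2, -1.4]
finger_gap: 0.554
gripper_force: 63.8
```

Request:
apply_moves(claw=[-0.5,-0.5,-0.5,-0.5], travel=[[0,0,0.002],[0,0,0.004],[0,0,0.004],[0,0,0.004]], turn=[[0,0,0],[0,0,0],[0,0,0],[0,0,0]])

```text
t: 21.4
tcp_pos: [0.521, 0.3013, 0.0819]
tool_rot: [0.079, 0.997, -0.0, -0.0]
force: [-3.2, -1.3, 10.0]
finger_gap: 0.558
gripper_force: 64.2
```

Request:
apply_moves(claw=[0,0.6,0.6,0.6], travel=[[0,0,-0.001],[0,0,-0.001],[0,0,-0.001],[0,0,-0.001]], turn=[[0,0,0],[0,0,0],[0,0,0],[0,0,0]])

```text
t: 21.73
tcp_pos: [0.5222, 0.3015, 0.081]
tool_rot: [0.079, 0.997, 0.0, 0.001]
force: [0.1, -0.6, 0.2]
finger_gap: 0.798
gripper_force: 0.0
```

Request:
apply_moves(claw=[0.6,0.6,0.6,0.6,0.6], travel=[[0,0,-0.02],[0,0,-0.06],[0,0,-0.1],[0,0,-0.14],[0,0,-0.15]], turn=[[0,0,0],[0,0,0],[0,0,0],[0,0,0],[0,0,0]])

```text
t: 22.15
tcp_pos: [0.5248, 0.3025, 0.2061]
tool_rot: [0.079, 0.997, 0.002, 0.005]
force: [1.0, -0.1, 0.6]
finger_gap: 0.8
gripper_force: 0.0
```

Request:
apply_moves(claw=[0.6,0.6,0.6,0.6,0.6], travel=[[-0.0047,-0.0473,0],[-0.0094,-0.0947,0],[-0.014,-0.142,0],[-0.019,-0.189,0],[-0.0236,-0.2367,0]], turn=[[0,0,0],[0,0,0],[0,0,0],[0,0,0],[0,0,0]])

```text
t: 22.57
tcp_pos: [0.51, 0.1099, 0.2004]
tool_rot: [0.079, 0.997, -0.0, 0.0]
force: [0.7, -0.5, -0.3]
finger_gap: 0.802
gripper_force: 0.0
```

Request:
apply_moves(claw=[0.6,0.6,0.6,0.6,0.6], travel=[[-0.0047,-0.0473,0],[-0.0094,-0.0947,0],[-0.014,-0.142,0],[-0.019,-0.189,0],[-0.0236,-0.2367,0]], turn=[[0,0,0],[0,0,0],[0,0,0],[0,0,0],[0,0,0]])

```text
t: 22.98
tcp_pos: [0.4986, -0.0804, 0.2004]
tool_rot: [0.079, 0.997, 0.0, -0.0]
force: [1.0, 0.4, 0.2]
finger_gap: 0.805
gripper_force: 0.0
```

```bash
python3 - <<'E'
from cases import *
t=shot("top",8);s=shot("side",8)
for c in meas(t): print(c)
st=manip.sense();print(st["tcp_pos"],st["force"])
plan([(.488,-.2693,.18,104)])
a=np.ascontiguousarray(t["pixels"][180:280,140:300]);crop(s,290,230,400,380,4,"pics/s8.png")
E
```

```text
incomplete [173.992      229.21066667] 2 0
incomplete [207.09134615 234.05769231] 3 0
{'px': [420.0, 246.0], 'O': [0.49, -0.2688], 'psi': 14.5, 'psi_plate': 11.8, 'dist': 0.1078, 'ln': 0.0466, 'z': 0.0658}
[ 0.49978015 -0.08418918  0.20054729] [ 0.31542294  0.23190717 -0.48422642]
[-0.0235, -0.2306, 0.0262] [-0.0008, 0.0005, -0.1304]
```

View pics/s8.png

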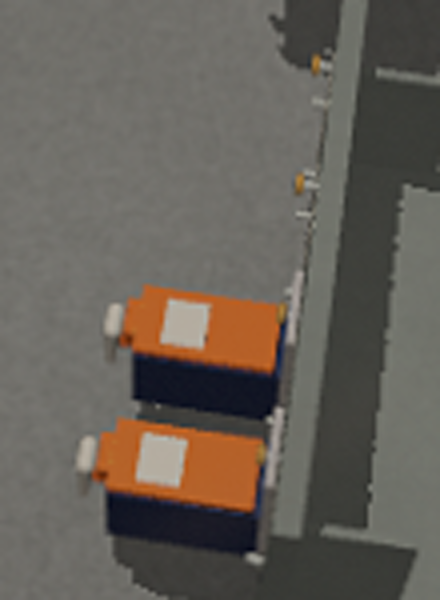

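Request:
apply_moves(claw=[0.6,0.6,0.6,0.6,0.6], travel=[[-0.005,-0.05,0],[-0.01,-0.1,0.01],[-0.015,-0.15,0.02],[-0.02,-0.2,0.026],[-0.0235,-0.2306,0.026]], turn=[[0,0,-0.035],[0,0,-0.07],[0,0,-0.105],[0,0,-0.13],[0,0,-0.13]])

```text
t: 23.5
tcp_pos: [0.488, -0.2666, 0.1785]
tool_rot: [-0.125, 0.992, -0.0, -0.0]
force: [0.5, 0.2, 0.4]
finger_gap: 0.8
gripper_force: 0.0
```

Request:
apply_moves(claw=[0.6,0.6,0.6], travel=[[0,0,0],[0,0,0],[0,0,0]], turn=[[0,0,0],[0,0,0],[0,0,0]])

```text
t: 23.75
tcp_pos: [0.4881, -0.2623, 0.1794]
tool_rot: [-0.125, 0.992, 0.001, -0.001]
force: [-0.5, 0.1, -0.3]
finger_gap: 0.799
gripper_force: 0.0
```

```bash
python3 - <<'E'
from cases import *
st=manip.sense();print(st["tcp_pos"],st["force"])
plan([(.488,-.2693,z,104) for z in (.1,.022)])
E
```

```text
[ 0.48806803 -0.26230163  0.17940796] [-0.47948239  0.14276776 -0.31314477]
[0.0022, -0.0087, 0.0992] [0.0007, -0.0003, 0.0017]
[0.0021, -0.0089, 0.1967] [0.0007, -0.0003, 0.0017]
```

Request:
apply_moves(claw=[0.6,0.6,0.6,0.6,0.6], travel=[[0.002,-0.008,0.04],[0.002,-0.008,0.09],[0.002,-0.008,0.14],[0.002,-0.008,0.18],[0.002,-0.008,0.196]], turn=[[0,0,0.001],[0,0,0.001],[0,0,0.001],[0,0,0.001],[0,0,0.001]])

```text
t: 24.17
tcp_pos: [0.4864, -0.2661, 0.0194]
tool_rot: [-0.124, 0.992, 0.003, -0.003]
force: [-0.9, 0.1, -0.5]
finger_gap: 0.798
gripper_force: 0.0
```

Request:
apply_moves(claw=[0.6,0.6,0,-0.3,-0.5], travel=[[0,0,0],[0,0,0],[0,0,0],[0,0,0],[0,0,0]], turn=[[0,0,0],[0,0,0],[0,0,0],[0,0,0],[0,0,0]], newtons=60)

```text
t: 24.58
tcp_pos: [0.4897, -0.2705, 0.0251]
tool_rot: [-0.123, 0.992, -0.001, 0.001]
force: [1.9, 0.9, 3.9]
finger_gap: 0.555
gripper_force: 63.7
```

Request:
apply_moves(claw=[-0.5,-0.5,-0.5,-0.5], travel=[[0,0,0],[0,0,0],[0,0,0],[0,0,0]], turn=[[0,0,0],[0,0,0],[0,0,0],[0,0,0]])

```text
t: 24.92
tcp_pos: [0.4897, -0.2706, 0.0251]
tool_rot: [-0.123, 0.992, -0.001, 0.001]
force: [1.7, 3.0, 7.0]
finger_gap: 0.556
gripper_force: 64.0
```

```bash
python3 - <<'E'
from cases import *
st=manip.sense();p=st["tcp_pos"];print(p,st["force"],st["finger_gap"],st["tool_rot"])
h=hang(2,p,dict(O=[.49,-.2688],psi=14.5)); print(h(0),h(.07),p[2]+.076,p[2]+.057)
plan([(p[0],p[1],.16,104),(*h(.07),.16,104),(*h(.07),.16,81)])
E
```

```text
[ 0.48967301 -0.2706233   0.02511822] [1.707597   2.96644574 6.9981432 ] 0.5556856341367803 [-1.22776328e-01  9.92433016e-01 -8.95191212e-04  1.37105792e-03]
grasp case x 0.000773090960287566
[0.5070103  0.21279288] [0.5761423  0.20180288] 0.10111821783432738 0.08211821783432738
[-0.0004, -0.0004, -0.1686] [-0.0007, 0.0008, 0.0006]
[-0.2492, 0.546, -0.1691] [-0.0007, 0.0008, 0.0006]
[-0.2492, 0.546, -0.1691] [-0.0005, 0.0009, 0.1284]
```

Request:
apply_moves(claw=[-0.5,-0.5,-0.5,-0.5,-0.5], travel=[[0,0,-0.03],[0,0,-0.07],[0,0,-0.11],[0,0,-0.15],[0,0,-0.169]], turn=[[0,0,0],[0,0,0],[0,0,0],[0,0,0],[0,0,0]])

```text
t: 25.33
tcp_pos: [0.4896, -0.2715, 0.1623]
tool_rot: [-0.123, 0.992, -0.002, 0.002]
force: [0.6, -0.7, -2.8]
finger_gap: 0.551
gripper_force: 63.9
```

Request:
apply_moves(claw=[-0.5,-0.5,-0.5,-0.5,-0.5], travel=[[-0.01,0.022,0],[-0.03,0.065,0],[-0.05,0.11,0],[-0.07,0.153,0],[-0.083,0.182,0]], turn=[[0,0,0],[0,0,0],[0,0,0],[0,0,0],[0,0,0]])

```text
t: 25.75
tcp_pos: [0.5163, -0.1097, 0.1584]
tool_rot: [-0.123, 0.992, 0.001, -0.001]
force: [0.7, -0.9, -5.0]
finger_gap: 0.552
gripper_force: 63.8
```

Request:
apply_moves(claw=[-0.5,-0.5,-0.5,-0.5,-0.5], travel=[[-0.017,0.037,0],[-0.034,0.074,0],[-0.05,0.11,0],[-0.067,0.147,0],[-0.083,0.182,0]], turn=[[0,0,0],[0,0,0],[0,0,0],[0,0,0],[0,0,0]])

```text
t: 26.17
tcp_pos: [0.5456, 0.0461, 0.1584]
tool_rot: [-0.123, 0.992, -0.0, -0.0]
force: [0.4, -0.7, -3.9]
finger_gap: 0.552
gripper_force: 63.8
```

Request:
apply_moves(claw=[-0.5,-0.5,-0.5,-0.5,-0.5], travel=[[-0.017,0.037,0],[-0.034,0.074,0],[-0.05,0.11,0],[-0.067,0.147,0],[-0.083,0.182,0]], turn=[[0,0,0.03],[0,0,0.06],[0,0,0.09],[0,0,0.12],[0,0,0.128]])

```text
t: 26.58
tcp_pos: [0.5744, 0.2034, 0.1582]
tool_rot: [0.079, 0.997, -0.0, -0.0]
force: [0.7, -1.1, -2.8]
finger_gap: 0.556
gripper_force: 63.6
```

Request:
apply_moves(claw=[-0.5,-0.5,-0.5], travel=[[0,0,0],[0,0,0],[0,0,0]], turn=[[0,0,0],[0,0,0],[0,0,0]])

```text
t: 26.83
tcp_pos: [0.5741, 0.2014, 0.158]
tool_rot: [0.077, 0.997, -0.001, -0.001]
force: [0.3, -0.2, -3.6]
finger_gap: 0.554
gripper_force: 63.8
```

```bash
python3 - <<'E'
from cases import *
st=manip.sense();print(st["tcp_pos"],st["tool_rot"],st["force"],st["finger_gap"])
h=lambda so:HEADS[2]+(.0497+so)*F
plan([(*h(.07),.101,81),(*h(.03),.101,81),(*h(0),.101,81)])
E
```

```text
[0.57412798 0.20140339 0.15804694] [ 7.71711770e-02  9.97017466e-01 -5.76521857e-04 -6.70428354e-04] [ 0.34741856 -0.23041138 -3.58817142] 0.5541154906106114
[-0.0025, 0.001, 0.0713] [-0.0004, -0.0004, 0.0008]
[0.0475, 0.0011, 0.0714] [-0.0004, -0.0004, 0.0008]
[0.085, 0.0012, 0.0714] [-0.0004, -0.0004, 0.0008]
```

Request:
apply_moves(claw=[-0.5,-0.5,-0.5,-0.5,-0.5], travel=[[-0.0025,0.001,0.03],[-0.0025,0.001,0.06],[0.005,0.001,0.071],[0.025,0.001,0.071],[0.045,0.001,0.071]], turn=[[0,0,0],[0,0,0],[0,0,0],[0,0,0],[0,0,0]])

```text
t: 27.25
tcp_pos: [0.5389, 0.206, 0.1004]
tool_rot: [0.079, 0.997, -0.001, -0.001]
force: [-0.7, 0.4, -4.1]
finger_gap: 0.553
gripper_force: 63.6
```

Request:
apply_moves(claw=[-0.5,-0.5,-0.5], travel=[[0,0,0],[0,0,0],[0,0,0]], turn=[[0,0,0],[0,0,0],[0,0,0]])

```text
t: 27.5
tcp_pos: [0.5411, 0.2073, 0.1022]
tool_rot: [0.078, 0.997, 0.0, 0.001]
force: [0.4, 1.0, -2.8]
finger_gap: 0.557
gripper_force: 63.7
```

```bash
python3 - <<'E'
from cases import *
st=manip.sense();print(st["tcp_pos"],st["tool_rot"],st["force"],st["finger_gap"])
h=lambda so:HEADS[2]+(.0497+so)*F
plan([(*h(0),.101,81)])
E
```

```text
[0.54105201 0.20729171 0.10215734] [7.82957098e-02 9.96929418e-01 1.31501247e-04 1.22445306e-03] [ 0.35558709  1.04716069 -2.75342825] 0.5572565711855785
[0.0431, 0.0001, 0.0013] [0.0001, 0.0008, 0.0001]
```

Request:
apply_moves(claw=[-0.5,-0.5,-0.5,-0.5,-0.5], travel=[[0.012,0,0.001],[0.024,0,0.001],[0.034,0,0.001],[0.043,0,0.001],[0.043,0,0.001]], turn=[[0,0,0],[0,0,0],[0,0,0],[0,0,0],[0,0,0]])

```text
t: 27.92
tcp_pos: [0.5054, 0.2138, 0.1012]
tool_rot: [0.077, 0.997, 0.0, 0.001]
force: [1.4, -0.6, -5.0]
finger_gap: 0.557
gripper_force: 65.1
```

Request:
apply_moves(claw=[-0.5,-0.5,-0.5,-0.5,-0.5], travel=[[0.0015,0,0],[0.003,0,0],[0.0045,0,0],[0.0045,0,0],[0.0045,0,0]], turn=[[0,0,0],[0,0,0],[0,0,0],[0,0,0],[0,0,0]])

```text
t: 28.33
tcp_pos: [0.5056, 0.2138, 0.1014]
tool_rot: [0.077, 0.997, 0.0, 0.004]
force: [6.9, -2.1, -5.1]
finger_gap: 0.556
gripper_force: 64.9
```

```bash
python3 - <<'E'
from cases import *
h=lambda so:HEADS[2]+(.0497+so)*F
plan([(*h(0),.101,81)])
E
```

```text
[-0.0019, -0.001, 0.0005] [0.0003, 0.0023, 0.0007]
```

Request:
apply_moves(claw=[-0.5,-0.5,-0.5,-0.5,-0.5], travel=[[-0.0055,-0.001,0],[-0.0055,-0.001,0.005],[-0.0055,-0.001,0.01],[-0.0055,-0.001,0.014],[-0.0055,-0.001,0.014]], turn=[[0,0,0],[0,0,0],[0,0,0],[0,0,0],[0,0,0]])

```text
t: 28.75
tcp_pos: [0.5053, 0.2127, 0.0886]
tool_rot: [0.078, 0.997, -0.0, -0.001]
force: [1.3, 0.5, -2.7]
finger_gap: 0.552
gripper_force: 65.4
```

Request:
apply_moves(claw=[-0.5,-0.5,-0.5,-0.5], travel=[[0,0,0.004],[0,0,0.008],[0,0,0.01],[0,0,0.01]], turn=[[0,0,0],[0,0,0],[0,0,0],[0,0,0]])

```text
t: 29.08
tcp_pos: [0.5057, 0.2127, 0.0816]
tool_rot: [0.078, 0.997, -0.0, -0.001]
force: [-1.0, 1.1, -0.1]
finger_gap: 0.552
gripper_force: 65.9
```

Request:
apply_moves(claw=[-0.5,-0.5,-0.5,-0.5], travel=[[0,0,0.002],[0,0,0.004],[0,0,0.004],[0,0,0.004]], turn=[[0,0,0],[0,0,0],[0,0,0],[0,0,0]])

```text
t: 29.42
tcp_pos: [0.5056, 0.2128, 0.0807]
tool_rot: [0.078, 0.997, 0.0, -0.0]
force: [-4.1, -0.6, 15.9]
finger_gap: 0.551
gripper_force: 67.8
```

Request:
apply_moves(claw=[0,0.6,0.6,0.6], travel=[[0,0,-0.001],[0,0,-0.001],[0,0,-0.001],[0,0,-0.001]], turn=[[0,0,0],[0,0,0],[0,0,0],[0,0,0]])

```text
t: 29.75
tcp_pos: [0.5069, 0.2127, 0.0794]
tool_rot: [0.078, 0.997, 0.0, 0.001]
force: [0.8, 0.3, -0.3]
finger_gap: 0.801
gripper_force: 0.0
```

Request:
apply_moves(claw=[0.6,0.6,0.6,0.6,0.6], travel=[[0,0,-0.02],[0,0,-0.06],[0,0,-0.1],[0,0,-0.14],[0,0,-0.15]], turn=[[0,0,0],[0,0,0],[0,0,0],[0,0,0],[0,0,0]])

```text
t: 30.17
tcp_pos: [0.5094, 0.2133, 0.2039]
tool_rot: [0.078, 0.997, 0.001, 0.005]
force: [0.7, 0.4, 0.3]
finger_gap: 0.804
gripper_force: 0.0
```

```bash
python3 - <<'E'
from cases import *
t=shot("top",9)
cs=meas(t)
for c in cs: print(c)
st=manip.sense();print(st["tcp_pos"],st["force"])
for c in cs:
    if c["O"][1]<0.05 and c["O"][0]<.9:
        g=off(c,.002); print(g); plan([(*g,.18,81),(*g,.18,90+c["psi"])])
E
```

```text
{'px': [348.0, 254.0], 'O': [0.4667, -0.0779], 'psi': -15.7, 'psi_plate': -18.3, 'dist': 0.1071, 'ln': 0.0467, 'z': 0.066}
[0.50929833 0.21328972 0.20353233] [ 0.17752209 -0.33837231  1.53723631]
[ 0.46477462 -0.0773588 ]
[-0.001, -0.3676, 0.0282] [0.001, 0.0028, 0.0005]
[-0.001, -0.3676, 0.0282] [0.0012, 0.0028, 0.0377]
```

Request:
apply_moves(claw=[0.6,0.6,0.6,0.6,0.6], travel=[[0,-0.037,0],[0,-0.074,0],[0,-0.11,0],[0,-0.15,0],[0,-0.184,0]], turn=[[0,0,0],[0,0,0],[0,0,0],[0,0,0],[0,0,0]])

```text
t: 30.63
tcp_pos: [0.4821, 0.0658, 0.1978]
tool_rot: [0.078, 0.997, -0.0, -0.001]
force: [0.6, -1.2, 0.1]
finger_gap: 0.796
gripper_force: 0.0
```

Request:
apply_moves(claw=[0.6,0.6,0.6,0.6,0.6], travel=[[0,-0.037,0],[0,-0.08,0.01],[0,-0.12,0.02],[0,-0.16,0.025],[0,-0.184,0.025]], turn=[[0,0,0.02],[0,0,0.037],[0,0,0.037],[0,0,0.037],[0,0,0.037]])

```text
t: 31.05
tcp_pos: [0.459, -0.0804, 0.1771]
tool_rot: [0.136, 0.991, 0.0, -0.002]
force: [1.0, 0.1, 0.0]
finger_gap: 0.804
gripper_force: 0.0
```

Request:
apply_moves(claw=[0.6,0.6,0.6], travel=[[0,0,0],[0,0,0],[0,0,0]], turn=[[0,0,0],[0,0,0],[0,0,0]])

```text
t: 31.3
tcp_pos: [0.4601, -0.0775, 0.1784]
tool_rot: [0.136, 0.991, 0.0, -0.001]
force: [-0.2, -0.6, 0.4]
finger_gap: 0.8
gripper_force: 0.0
```

```bash
python3 - <<'E'
from cases import *
st=manip.sense();print(st["tcp_pos"],st["force"])
plan([(.4648,-.0774,z,73.9) for z in (.1,.022)])
E
```

```text
[ 0.46011556 -0.07751201  0.1784251 ] [-0.21241628 -0.55756159  0.4054991 ]
[-0.0058, 0.0016, 0.098] [0.0002, -0.0006, 0.0028]
[-0.006, 0.0016, 0.1955] [0.0002, -0.0006, 0.0028]
```

Request:
apply_moves(claw=[0.6,0.6,0.6,0.6,0.6], travel=[[-0.006,0.0015,0.04],[-0.006,0.0015,0.09],[-0.006,0.0015,0.14],[-0.006,0.0015,0.18],[-0.006,0.0015,0.195]], turn=[[0,0,0.002],[0,0,0.002],[0,0,0.002],[0,0,0.002],[0,0,0.002]])

```text
t: 31.72
tcp_pos: [0.4634, -0.0759, 0.0194]
tool_rot: [0.138, 0.99, 0.001, -0.003]
force: [-1.0, -0.5, 0.8]
finger_gap: 0.802
gripper_force: 0.0
```

Request:
apply_moves(claw=[0.6,0.6,0,-0.3,-0.5], travel=[[0,0,0],[0,0,0],[0,0,0],[0,0,0],[0,0,0]], turn=[[0,0,0],[0,0,0],[0,0,0],[0,0,0],[0,0,0]], newtons=60)

```text
t: 32.13
tcp_pos: [0.4667, -0.0783, 0.0247]
tool_rot: [0.138, 0.99, -0.0, 0.002]
force: [1.2, 1.2, 2.7]
finger_gap: 0.554
gripper_force: 62.6
```

Request:
apply_moves(claw=[-0.5,-0.5,-0.5,-0.5], travel=[[0,0,0],[0,0,0],[0,0,0],[0,0,0]], turn=[[0,0,0],[0,0,0],[0,0,0],[0,0,0]])

```text
t: 32.47
tcp_pos: [0.4667, -0.0784, 0.0247]
tool_rot: [0.139, 0.99, -0.0, 0.002]
force: [1.0, 3.3, 7.4]
finger_gap: 0.555
gripper_force: 63.1
```

```bash
python3 - <<'E'
from cases import *
st=manip.sense();p=st["tcp_pos"];print(p,st["force"],st["finger_gap"],st["tool_rot"])
h=hang(3,p,dict(O=[.4667,-.0779],psi=-15.7)); print(h(0),h(.07),p[2]+.076,p[2]+.057)
plan([(p[0],p[1],.16,74),(*h(.07),.16,74),(*h(.07),.16,81)])
E
```

```text
[ 0.46668191 -0.07837075  0.0246658 ] [1.01521351 3.28645592 7.3629709 ] 0.5553186024811401 [ 1.38564345e-01  9.90352107e-01 -2.35017409e-04  1.60328668e-03]
grasp case x -0.0001099737132485744
[0.49378241 0.12375423] [0.56291441 0.11276423] 0.10066579734527015 0.08166579734527016
[-0.0005, -0.0, -0.1692] [-0.0, 0.001, 0.0004]
[-0.0506, 0.2628, -0.169] [-0.0, 0.001, 0.0004]
[-0.0506, 0.2628, -0.169] [-0.0001, 0.001, -0.0385]
```

Request:
apply_moves(claw=[-0.5,-0.5,-0.5,-0.5,-0.5], travel=[[0,0,-0.03],[0,0,-0.07],[0,0,-0.11],[0,0,-0.15],[0,0,-0.169]], turn=[[0,0,0],[0,0,0],[0,0,0],[0,0,0],[0,0,0]])

```text
t: 32.88
tcp_pos: [0.4667, -0.0789, 0.162]
tool_rot: [0.139, 0.99, -0.001, 0.003]
force: [1.0, -0.2, -3.6]
finger_gap: 0.553
gripper_force: 63.6
```

Request:
apply_moves(claw=[-0.5,-0.5,-0.5,-0.5,-0.5], travel=[[-0.004,0.02,0],[-0.01,0.05,0],[-0.016,0.08,0],[-0.022,0.11,0],[-0.025,0.131,0]], turn=[[0,0,0],[0,0,0],[0,0,0],[0,0,0],[0,0,0]])

```text
t: 33.3
tcp_pos: [0.5141, 0.0184, 0.1588]
tool_rot: [0.138, 0.99, 0.0, 0.001]
force: [0.9, -0.8, -3.5]
finger_gap: 0.555
gripper_force: 63.5
```

Request:
apply_moves(claw=[-0.5,-0.5,-0.5,-0.5,-0.5], travel=[[-0.006,0.03,0],[-0.012,0.06,0],[-0.018,0.09,0],[-0.024,0.12,0],[-0.025,0.131,0]], turn=[[0,0,-0.01],[0,0,-0.02],[0,0,-0.03],[0,0,-0.038],[0,0,-0.038]])

```text
t: 33.72
tcp_pos: [0.5628, 0.1147, 0.1586]
tool_rot: [0.078, 0.997, 0.001, 0.001]
force: [-0.2, -0.0, -2.5]
finger_gap: 0.556
gripper_force: 63.4
```

Request:
apply_moves(claw=[-0.5,-0.5,-0.5], travel=[[0,0,0],[0,0,0],[0,0,0]], turn=[[0,0,0],[0,0,0],[0,0,0]])

```text
t: 33.97
tcp_pos: [0.5604, 0.1113, 0.1582]
tool_rot: [0.08, 0.997, -0.0, -0.001]
force: [-0.7, -0.2, -2.5]
finger_gap: 0.553
gripper_force: 63.4
```

```bash
python3 - <<'E'
from cases import *
st=manip.sense();print(st["tcp_pos"],st["tool_rot"],st["force"],st["finger_gap"])
h=lambda so:HEADS[3]+(.0506+so)*F
plan([(*h(.07),.101,81),(*h(.03),.101,81),(*h(0),.101,81)])
E
```

```text
[0.56040343 0.11125312 0.15816103] [ 7.96086843e-02  9.96825685e-01 -4.14836153e-04 -9.15615586e-04] [-0.74061649 -0.22253022 -2.47181773] 0.553137996761132
[-0.0029, 0.0024, 0.0714] [-0.0003, -0.0006, -0.0007]
[0.0471, 0.0023, 0.0715] [-0.0003, -0.0006, -0.0007]
[0.0846, 0.0023, 0.0716] [-0.0003, -0.0006, -0.0007]
```

Request:
apply_moves(claw=[-0.5,-0.5,-0.5,-0.5,-0.5], travel=[[-0.003,0.0023,0.03],[-0.003,0.0023,0.06],[0.005,0.0023,0.071],[0.025,0.0023,0.071],[0.045,0.0023,0.071]], turn=[[0,0,0],[0,0,0],[0,0,0],[0,0,0],[0,0,0]])

```text
t: 34.38
tcp_pos: [0.5252, 0.1181, 0.1006]
tool_rot: [0.081, 0.997, -0.0, -0.001]
force: [0.0, 0.1, -2.1]
finger_gap: 0.552
gripper_force: 63.2
```

Request:
apply_moves(claw=[-0.5,-0.5,-0.5], travel=[[0,0,0],[0,0,0],[0,0,0]], turn=[[0,0,0],[0,0,0],[0,0,0]])

```text
t: 34.63
tcp_pos: [0.5277, 0.1189, 0.1022]
tool_rot: [0.08, 0.997, 0.0, 0.001]
force: [0.4, -0.4, -2.4]
finger_gap: 0.554
gripper_force: 63.2
```

```bash
python3 - <<'E'
from cases import *
st=manip.sense();print(st["tcp_pos"],st["tool_rot"],st["force"],st["finger_gap"])
h=lambda so:HEADS[3]+(.0506+so)*F
plan([(*h(0),.101,81)])
E
```

```text
[0.52767227 0.1188633  0.10216144] [7.98701007e-02 9.96804459e-01 5.92998311e-06 1.27928660e-03] [ 0.3947684  -0.3922786  -2.35454421] 0.554373296388827
[0.0428, -0.0007, 0.0013] [0.0001, 0.0008, -0.0009]
```

Request:
apply_moves(claw=[-0.5,-0.5,-0.5,-0.5,-0.5], travel=[[0.012,-0.0007,0.001],[0.024,-0.0007,0.001],[0.034,-0.0007,0.001],[0.043,-0.0007,0.001],[0.043,-0.0007,0.001]], turn=[[0,0,0],[0,0,0],[0,0,0],[0,0,0],[0,0,0]])

```text
t: 35.05
tcp_pos: [0.4924, 0.1248, 0.1013]
tool_rot: [0.079, 0.997, -0.0, 0.001]
force: [2.0, -0.3, -4.4]
finger_gap: 0.557
gripper_force: 64.3
```

Request:
apply_moves(claw=[-0.5,-0.5,-0.5,-0.5,-0.5], travel=[[0.0015,0,0],[0.003,0,0],[0.0045,0,0],[0.0045,0,0],[0.0045,0,0]], turn=[[0,0,0],[0,0,0],[0,0,0],[0,0,0],[0,0,0]])

```text
t: 35.47
tcp_pos: [0.4926, 0.1248, 0.1015]
tool_rot: [0.079, 0.997, 0.0, 0.004]
force: [6.6, -2.2, -5.3]
finger_gap: 0.554
gripper_force: 64.1
```

```bash
python3 - <<'E'
from cases import *
h=lambda so:HEADS[3]+(.0506+so)*F
plan([(*h(0),.101,81)])
E
```

```text
[-0.0016, -0.0011, 0.0006] [0.0002, 0.0025, -0.0003]
```

Request:
apply_moves(claw=[-0.5,-0.5,-0.5,-0.5,-0.5], travel=[[-0.0055,-0.001,0],[-0.0055,-0.001,0.005],[-0.0055,-0.001,0.01],[-0.0055,-0.001,0.014],[-0.0055,-0.001,0.014]], turn=[[0,0,0],[0,0,0],[0,0,0],[0,0,0],[0,0,0]])

```text
t: 35.88
tcp_pos: [0.4923, 0.1237, 0.0887]
tool_rot: [0.079, 0.997, -0.0, -0.001]
force: [1.3, 0.5, -3.1]
finger_gap: 0.557
gripper_force: 64.5
```

Request:
apply_moves(claw=[-0.5,-0.5,-0.5,-0.5], travel=[[0,0,0.004],[0,0,0.008],[0,0,0.01],[0,0,0.01]], turn=[[0,0,0],[0,0,0],[0,0,0],[0,0,0]])

```text
t: 36.22
tcp_pos: [0.4924, 0.1237, 0.0813]
tool_rot: [0.079, 0.997, -0.0, -0.001]
force: [0.6, -0.4, -2.1]
finger_gap: 0.555
gripper_force: 64.8
```

Request:
apply_moves(claw=[-0.5,-0.5,-0.5,-0.5], travel=[[0,0,0.002],[0,0,0.004],[0,0,0.004],[0,0,0.004]], turn=[[0,0,0],[0,0,0],[0,0,0],[0,0,0]])

```text
t: 36.55
tcp_pos: [0.4925, 0.1238, 0.0804]
tool_rot: [0.079, 0.997, -0.0, -0.0]
force: [-3.5, -0.4, 15.9]
finger_gap: 0.553
gripper_force: 66.8
```

Release, rise, move clear, check.

Request:
apply_moves(claw=[0,0.6,0.6,0.6], travel=[[0,0,-0.001],[0,0,-0.001],[0,0,-0.001],[0,0,-0.001]], turn=[[0,0,0],[0,0,0],[0,0,0],[0,0,0]])

```text
t: 36.88
tcp_pos: [0.4931, 0.1237, 0.0793]
tool_rot: [0.079, 0.997, 0.0, 0.0]
force: [-0.1, 0.0, -0.1]
finger_gap: 0.801
gripper_force: 0.0
```

Request:
apply_moves(claw=[0.6,0.6,0.6,0.6,0.6], travel=[[0,0,-0.02],[0,0,-0.06],[0,0,-0.1],[0,0,-0.14],[0,0,-0.16]], turn=[[0,0,0],[0,0,0],[0,0,0],[0,0,0],[0,0,0]])

```text
t: 37.3
tcp_pos: [0.4946, 0.1238, 0.2105]
tool_rot: [0.079, 0.997, 0.0, 0.003]
force: [0.8, 0.0, -0.0]
finger_gap: 0.802
gripper_force: 0.0
```

Request:
apply_moves(claw=[0.6,0.6,0.6,0.6,0.6], travel=[[-0.01,-0.045,0],[-0.02,-0.09,0],[-0.03,-0.135,0],[-0.04,-0.18,0],[-0.05,-0.22,0]], turn=[[0,0,0],[0,0,0],[0,0,0],[0,0,0],[0,0,0]])

```text
t: 37.72
tcp_pos: [0.5044, -0.0583, 0.2071]
tool_rot: [0.079, 0.997, -0.0, -0.0]
force: [-1.0, 0.1, -0.1]
finger_gap: 0.799
gripper_force: 0.0
```

Request:
apply_moves(claw=[0.6,0.6,0.6,0.6,0.6], travel=[[-0.01,-0.045,0],[-0.02,-0.09,0],[-0.03,-0.135,0],[-0.03,-0.15,0],[-0.03,-0.15,0]], turn=[[0,0,0],[0,0,0],[0,0,0],[0,0,0],[0,0,0]])

```text
t: 38.13
tcp_pos: [0.5094, -0.1821, 0.2068]
tool_rot: [0.082, 0.997, -0.0, 0.0]
force: [-0.6, -0.0, -0.4]
finger_gap: 0.799
gripper_force: 0.0
```

```bash
python3 - <<'E'
from cases import *
t=shot("top",10);s=shot("side",10);P=cloud(t)
hsv=cv2.cvtColor(t["pixels"],cv2.COLOR_RGB2HSV)
o=((hsv[:,:,0]<14)&(hsv[:,:,1]>180)&(hsv[:,:,2]>110)).astype(np.uint8)
n,l,st,c=cv2.connectedComponentsWithStats(o)
for i in range(1,n):
    if st[i,4]>200:
        q=P[l==i]; r=cv2.minAreaRect(np.float32(q[:,:2]*1000)); print(np.nanmedian(q,0).round(4),np.nanmin(q[:,2]),np.nanmax(q[:,2]),r)
a=cv2.resize(np.ascontiguousarray(t["pixels"][185:285,130:300,::-1]),None,fx=4,fy=4,interpolation=2)
b=cv2.resize(np.ascontiguousarray(s["pixels"][220:380,280:420,::-1]),None,fx=2.5,fy=2.5,interpolation=2)
cv2.imwrite("pics/t10.png",a);crop(s,280,215,420,365,4,"pics/s10.png")
E
```

```text
[0.5167 0.3895 0.1219] 0.11587701094922323 0.15384196086690155 ((529.2418212890625, 387.93548583984375), (38.02069854736328, 91.77275085449219), 69.65884399414062)
[0.5037 0.3016 0.1218] 0.10627451995466047 0.15315496580636276 ((516.5542602539062, 302.1635437011719), (43.22690963745117, 93.09484100341797), 79.96151733398438)
[0.4881 0.2129 0.1227] 0.10726992082683648 0.16067944497973363 ((501.8887634277344, 212.7906036376953), (42.928802490234375, 93.8274917602539), 80.96248626708984)
[0.4751 0.125  0.1226] 0.10906026179405051 0.1534424170357478 ((487.9769592285156, 124.12515258789062), (42.66947937011719, 94.37464904785156), 78.99085235595703)
```

View pics/t10.png

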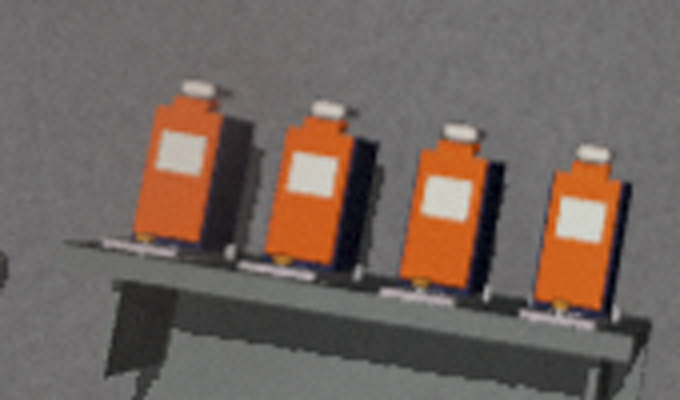

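View pics/s10.png

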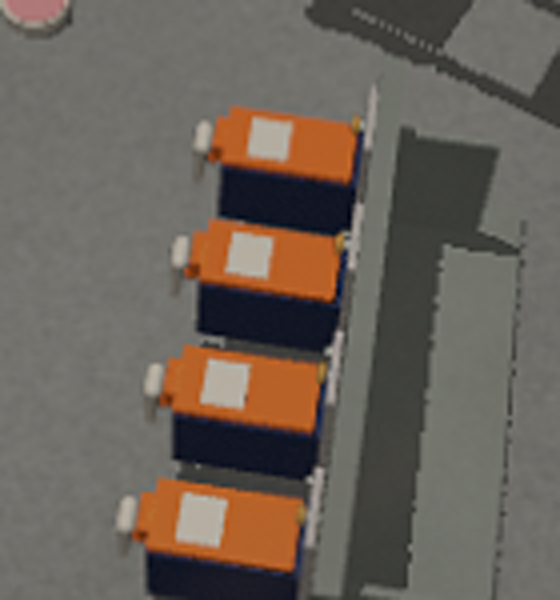

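All four cases hang parallel on the board: covers shut at about z = 0.122 m, and brass heads in front of the plates (top crop (145,238), (282,260), (422,283), (562,306)). Handing in.

```bash
python3 -c "
from station import manip
print(manip.sign_off())"
```

```text
the job is handed in; nothing more can be done
None
```

I shut the covers of all four cases, hung each on its own screw and let go, and handed the job in at about 38 s; the last pictures show all four hanging straight with their covers shut.

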